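Tool up the bench bender

ROBOT

A 6-joint arm with a two-finger parallel gripper is mounted at the origin on the work surface. World frame = base frame: x ahead of the robot, y to its left, z up, the work surface at z = 0. Lengths are in mm, angles in degrees, forces in N, time in s.
With the tool pointing down it reaches from about 300 to 850 mm from the base axis. Payload 4.2 kg.
Tool frame: the origin (TCP) lies midway between the tips of the shut fingers; the grasp point (between the pads) lies 19 mm behind it; y points along the fingers, z is the direction in which the jaws open and shut, and the axes are right-handed (so a half turn about y gives the same grasp; the last joint's range is limited). The gripper opens to 91 mm and grips with 3 to 60 N. Pads are 32 mm wide; open, the fingers measure 118 mm over their backs; the gripper's body (76 mm by 178 mm) begins 60 mm behind the grasp point.
Start: joints at [-67.036, 18.312, 89.639, -0, 72.044, -1.146], TCP at [234.888, -524.856, 190.176] pointing down, gripper open.
Joint ranges: [-177.97, 177.97], [-48.28, 115.42], [12.27, 149.76], [-77.06, 257.06], [2.81, 150.46], [-146.56, 146.56]. Speed limits (degrees/s): [147.25, 147.25, 180, 180, 180, 180].

INTERFACE

Orientations are given as [roll, pitch, yaw] about the fixed x, y, z axes, in that order (R = Rz(yaw) Ry(pitch) Rx(roll)).
In Python, from workcell import env gives the robot as it stands.
- The arm moves only by the shell command python3 -m handwheel 'ROWS' [FORCE]. ROWS is JSON, a list of rows, each a list of 3 entries, a list of its own where there are three numbers: the opening, from 0 (shut) to 1 (fully open), then the shift along the tool's x, y, z in mm, then the turn, a rotation vector about the tool's x, y, z in degrees. A call has exactly 10 rows; each row shifts and turns the commanded pose from where the row before left it, along the tool's axes as they then stand; what a row does not reach is not made up. A row lasts 1/12 s, in which the tool goes at most 41.7 mm and 7.16 degrees, less where a joint would pass 70% of its speed; a pose out of reach is approached as far as the arm can. A call is refused whole if a number of a shift passes 41.7 or a number of a turn 7.16, either way. A call with a gripper value outside its range is refused whole. The fingers move at their own pace and stop on an object; FORCE is the grip in N (left out, the last holds). Time passes only in rows, so rows that do not move let the fingers close, or fill a call up. It gives the time, the measured TCP pose, the force and the opening at its end, in the units of the state.
- env.state(): the state, without advancing time (a new reading comes with each control period).
- env.grab_frame(name): name is "scene" or "side" or "wrist"; returns the picture (400x640x3 uint8, red, green, blue); there is no depth.
- env.camera_info(name): a dict with "fx", "fy", "cx", "cy" (pixels), "camera_from_world" (4x4, takes a point from world to camera coordinates); the wrist camera has in their place "mount" (4x4, takes a point from camera to tool coordinates, whose origin is the TCP and whose axes are the tool frame's). Camera axes: x right, y down, z forward; pixel columns grow to the right and rows downward; lengths in mm; the calibration is good to about 2 mm. A picture is of the moment at which its call begins: read the wrist's pose just before it. camera_info takes no time and is no camera call.
- env.job_done(): hands the job in, once; it reports no verdict.
Trained networks look in the newest picture that a camera, given by its name, has taken for a name from the list of things; names that differ only in an ending like _2 or _b are one class to them, and where a whole thing is asked for, a point or a joint stands for the part that bears it (a point fixed in the world has none). Each returns a list of dicts, best first, with "p" (0 to 1); they miss things now and then, are a little off and sometimes report something else, mostly with a low value. They report only what shows in the picture. A call takes as long as a camera call. They do not tell look-alikes from the thing itself.
- env.masks_of(camera, label): "region" (400x640 bool, what is visible of it) and "location" ([column, row] in pixels, amid what is visible of it).
The state is a dict: "time_s": time; "qpos": joint angles; "qvel": joint speeds; "effort": joint torques, N m; "ee_pos": TCP position; "ee_rot": TCP orientation; "force": force on the tool from outside, world axes, zero at the start; "torque": the same for the moment, N m; "gripper_width": finger opening in mm.
Only numpy, scipy, OpenCV 4.12 (cv2) and the standard library are available. Lean on these libraries where they do the work, as an engineer would, in place of code of your own. Each camera call takes 0.05 s, during which the arm holds its last target.

TASK

Tool up the two green bender bases for the next job. Over the thick post of the large base put first the low spacer collar, then the wide forming disc on top of it, and last the closed cap, dome up, down on the disc; put the slim tall roller over the thin pin of the small base. Each part must sit flat and fully down, and the wrench and the bent rod stay where they are.

Things in the scene. Friction and masses are not known exactly. Their poses are not given: they have to be found in the camera images.
- collar_mid (a point): Spacer collar: loose plain steel ring, outer diameter 50 mm, bore 32 mm, 20 mm high, 0.18 kg. Lies flat on the bench. This point is the middle of its bore, half-way up (10 mm over its underside); z is its axis. It goes first (lowest) on the thick post.
- disc_mid (a point): Forming disc: loose steel ring, the widest part, outer diameter 66 mm, bore 32 mm, 22 mm high, six small dark dots round the bore on its flat faces, 0.45 kg. Lies flat on the bench. This point is the middle of its bore, half-way up (11 mm over its underside); z is its axis. It goes second on the thick post, on the collar.
- cap_mid (a point): Cap: loose, steel, dark ribs round its side, closed, slightly domed top, open below. Outer diameter 42 mm (44 over the ribs, not solid), 30 mm high, straight side up to 26 mm; blind bore from below 32 mm wide, 16 mm deep; 0.2 kg. Stands dome up. This point: on its axis, half-way up (15 mm over its underside); z out of the dome. Goes last on the thick post, resting on the disc.
- roller_mid (a point): Roller: loose slim steel tube standing on end, outer diameter 38 mm, bore 22 mm, 36 mm high, 0.21 kg. This point is the middle of its bore, half-way up (18 mm over its underside); z is its axis. It goes on the thin pin (it is too narrow for the thick post).
- post_foot (a point): Large base: fixed green plate 100 x 100 x 12 mm, 4 bolt heads (10 mm wide, 4 high, at x, y = +-41 mm), in its middle an upright steel post 24 mm thick, rising 54 mm above the plate, its last 10 mm tapering to 12 mm. This point: foot of the post, on the plate's top face; z up, x and y along the plate's sides. With collar and disc on, the post still stands 12 mm out of the disc.
- pin_foot (a point): Small base: fixed green plate 70 x 70 x 12 mm, 4 bolt heads (7 mm wide, 4 high, at x, y = +-28 mm), in its middle an upright steel pin 14 mm thick, rising 46 mm above the plate, its last 10 mm tapering to 2 mm. This point: foot of the pin, on the plate's top face; z up, x and y along the plate's sides.
- wrench: Bystander: loose open-ended steel wrench, 200 mm long, lying flat on the bench to the robot's right; leave it alone. Origin under its middle; its x axis runs along its length.
- bent_rod: Bystander: loose dark steel rod 10 mm thick bent into a U, about 110 x 70 mm, lying flat on the bench to the robot's left; leave it alone. Origin under the middle of its outline.
Things that resemble listed ones, but are neither listed nor needed, are in the scene too. What is shaped like the part that bears disc_mid but pink, turquoise or yellow is not meant.

How it is judged:
By the outcome, as a careful person would: the job done as asked, in the order asked, and still so for the second after the job is handed in, with the robot touching nothing.
It also fails if it takes over 104 s, if anything falls off the work surface, if the arm or the gripper's body presses on something with over 40 N, if the wrist force passes 120 N, or if a joint passes its speed limit or range.

## Working session

There is one attempt and no reset: what is moved stays moved. The work goes in short steps, Python scripts to look and compute and a shell command to move; the robot and the scene stay as the last step left them, time stands still between calls to the robot, and variables do not carry over. Pictures are saved under pics/ and viewed, and the job is handed in when it is done.

```bash
ls; mkdir -p pics; python3 - <<'E'
from workcell import env
import cv2, json
print(env.state())
for n in ("scene","side","wrist"):
    im=env.grab_frame(n); cv2.imwrite(f"pics/{n}0.png",im[:,:,::-1]); print(n,env.camera_info(n))
E
```

```text
pics
{'time_s': 0.0, 'qpos': array([-6.70388913e+01,  1.83508369e+01,  8.97073042e+01, -3.59676888e-04,
        7.20433780e+01, -1.14719549e+00]), 'qvel': array([ 0.02245726, -0.09588553,  0.01040581,  0.00035815,  0.05391534,
        0.070714  ]), 'effort': array([-7.34057394e-04, -4.12467849e+01, -2.31972921e+01,  7.27183535e-02,
        4.57396545e-02, -1.42451440e-04]), 'ee_pos': array([ 234.63671398, -524.3406852 ,  189.32229596]), 'ee_rot': array([-9.01015056e+01,  1.69062049e-03, -1.55891586e+02]), 'force': array([-0.0165859 ,  0.04091168, -0.88182027]), 'torque': array([ 0.0157633 , -0.08066628, -0.02797184]), 'gripper_width': 90.97883628421862}
scene {'fx': 437.415718101115, 'fy': 437.415718101115, 'cx': 319.2215132727191, 'cy': 205.45511851375497, 'camera_from_world': array([[-7.23911736e-01,  6.89829366e-01, -9.34043893e-03,
         4.24058799e+02],
       [ 5.99492161e-01,  6.22295832e-01, -5.03345852e-01,
        -3.24136540e+02],
       [-3.41410234e-01, -3.69977490e-01, -8.64034553e-01,
         1.49846336e+03],
       [ 0.00000000e+00,  0.00000000e+00,  0.00000000e+0
[... 265 characters left out ...]
2e-01,  4.45467995e-01, -8.36007449e-01,
         2.16080629e+02],
       [ 4.60735699e-01, -6.97830380e-01, -5.48411685e-01,
         1.14836726e+03],
       [ 0.00000000e+00,  0.00000000e+00,  0.00000000e+00,
         1.00000000e+00]])}
wrist {'fx': 348.90003353479227, 'fy': 348.90003353479227, 'cx': 314.28214210895356, 'cy': 198.23489460840372, 'mount': array([[ 1.07285988e-03,  9.69598545e-01,  2.44698818e-01,
        -6.95341252e+01],
       [-3.37601433e-04, -2.44698593e-01,  9.69599136e-01,
        -1.94636322e+02],
       [ 9.99999367e-01, -1.12285469e-03,  6.48105541e-05,
        -1.42023175e-01],
       [ 0.00000000e+00,  0.00000000e+00,  0.00000000e+00,
         1.00000000e+00]])}
```

View pics/scene0.png

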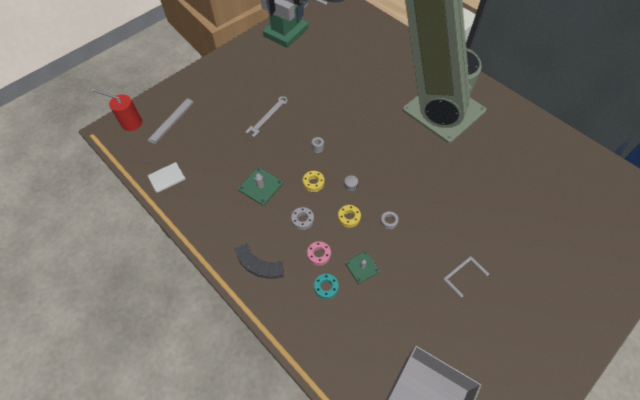

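View pics/side0.png

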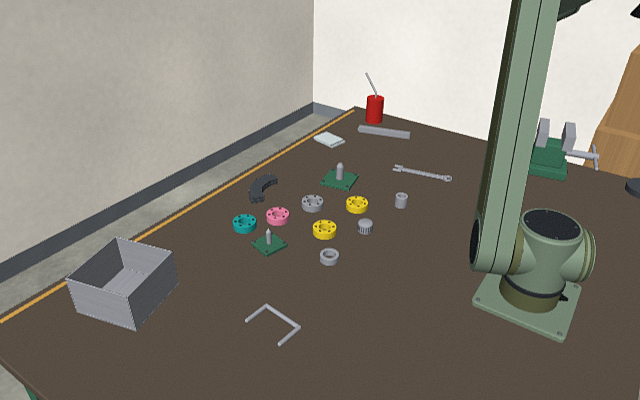

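View pics/wrist0.png

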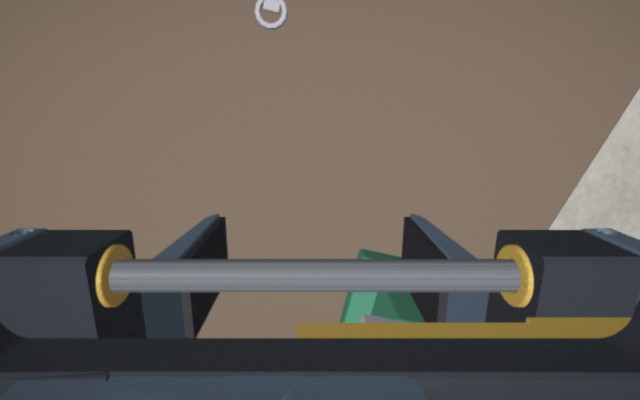

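The scene picture shows the wrench at (267,116), large base (261,186), roller (318,145), cap (351,183), collar (390,220), small base (362,267) and bent rod (467,277). The ring candidates are grey (303,218), yellow (313,181) and (350,215), pink (319,253) and turquoise (326,286). Only the grey ring fits the disc, so I'll measure that one and confirm it in a crop.

```bash
cat > h.py <<'E'
from workcell import env
import numpy as np, cv2
from scipy.optimize import least_squares
from scipy.spatial.transform import Rotation as Ro
def cam(n, st=None):
    c=env.camera_info(n); K=np.array([[c['fx'],0,c['cx']],[0,c['fy'],c['cy']],[0,0,1]])
    if 'camera_from_world' in c: return K,c['camera_from_world']
    T=np.eye(4);T[:3,:3]=Ro.from_euler('xyz',st['ee_rot'],degrees=True).as_matrix();T[:3,3]=st['ee_pos']
    return K,np.linalg.inv(T@c['mount'])
def proj(KM,p):
    K,M=KM; q=np.atleast_2d(p)@M[:3,:3].T+M[:3,3]; q=q@K.T; return q[:,:2]/q[:,2:]
def onz(KM,uv,z):
    K,M=KM; Mi=np.linalg.inv(M); d=Mi[:3,:3]@np.linalg.inv(K)@np.array([uv[0],uv[1],1.]); o=Mi[:3,3]
    return o+d*(z-o[2])/d[2]
def solid(kind,p,n=72):
    "surface points (rings) of a part with its underside middle at p"
    prof={'collar':[(25,0),(25,20)],'disc':[(33,0),(33,22)],'cap':[(21,0),(21,26),(12,29.5)],'roller':[(19,0),(19,36)]}[kind]
    a=np.linspace(0,2*np.pi,n,endpoint=False)
    return np.vstack([np.c_[p[0]+r*np.cos(a),p[1]+r*np.sin(a),np.full(n,p[2]+z)] for r,z in prof])
def silh(KM,pts):
    m=np.zeros((1600,2560),np.uint8); q=proj(KM,pts)
    h=cv2.convexHull(((q+.5)*4).astype(np.int32)); cv2.fillConvexPoly(m,h,1); return m
def hullmom(KM,pts):
    h=cv2.convexHull(proj(KM,pts).astype(np.float32)); M=cv2.moments(h); return np.array([M['m10']/M['m00'],M['m01']/M['m00']])
def fit(KM,mask,kind,z0,g):
    "xy so that silhouette centroid equals the filled mask centroid"
    ct,_=cv2.findContours(mask.astype(np.uint8),cv2.RETR_EXTERNAL,cv2.CHAIN_APPROX_NONE)
    c=max(ct,key=cv2.contourArea); f=np.zeros(mask.shape,np.uint8); cv2.drawContours(f,[c],-1,1,-1)
    ys,xs=np.nonzero(f); t=np.array([xs.mean(),ys.mean()])
    r=least_squares(lambda p:hullmom(KM,solid(kind,[p[0],p[1],z0]))-t,g[:2])
    return r.x,t,len(xs)
E
python3 - <<'E'
from h import *
import pickle
D={}
for n in ('scene','side'):
    env.grab_frame(n); KM=cam(n)
    for k in ('collar_mid','disc_mid','cap_mid','roller_mid','post_foot','pin_foot'):
        r=env.masks_of(n,k)
        for d in r[:7]:
            if d['p']<.1: continue
            kk=k[:-4] if k.endswith('mid') else None
            g=onz(KM,d['location'],10)
            x=None
            if kk: x,t,a=fit(KM,d['region'],kk,0,g); x=x.round(1)
            print(n,k,round(d['p'],2),np.round(d['location'],1),d['region'].sum(),g.round(1)[:2],x)
            D.setdefault((n,k),[]).append(d)
pickle.dump(D,open('d0.pkl','wb'))
E
```

```text
scene collar_mid 0.6 [391.2 218.1] 178 [446.1 158.6] [454.  158.4]
scene disc_mid 0.85 [310.9 178.2] 330 [ 519.4 -106.8] [ 519.4 -106.8]
scene disc_mid 0.84 [307.3 218.9] 379 [624.7  -9.6] [633.9 -12.3]
scene disc_mid 0.74 [325.1 280.5] 423 [718.9 162.9] [726.2 172.7]
scene disc_mid 0.72 [346.9 219.8] 383 [543.4  72.8] [529.9  69.1]
scene disc_mid 0.63 [320.5 249.5] 385 [664.5  87.9] [675.1  92.3]
scene cap_mid 0.55 [348.4 183.6] 190 [450.3 -12.4] [443.7 -10.9]
scene roller_mid 0.6 [317.2 144.5] 141 [ 415.1 -188.5] [ 419.3 -182. ]
scene roller_mid 0.49 [301.6 215.8] 301 [629.7 -28.8] [636.3 -21.8]
scene post_foot 0.75 [259.4 186.5] 919 [ 653.7 -194. ] None
scene pin_foot 0.63 [364.1 268.1] 607 [616.7 211.3] None
side collar_mid 0.71 [325.4 258.8] 263 [458.9 171.6] [455.7 158.9]
side disc_mid 0.85 [324.2 230. ] 397 [530.4  70.1] [530.4  70.1]
side disc_mid 0.82 [310.8 203.6] 335 [637.3 -17.7] [632.5 -17.7]
side disc_mid 0.77 [359.2 206.2] 351 [512.1 -90.3] [520.  -90.4]
side disc_mid 0.75 [276.2 219.2] 378 [670.5 106.4] [676.7  93.5]
side disc_mid 0.63 [243.8 222.9] 381 [733.  173.5] [728.6 176.3]
side cap_mid 0.68 [367.3 228. ] 187 [437.7  -7.7] [444.8  -7.7]
side roller_mid 0.58 [402.4 200.5] 206 [ 420.9 -194.6] [ 419.5 -179. ]
side post_foot 0.67 [339.2 179.6] 652 [ 644.4 -188.3] None
side pin_foot 0.69 [269.  245.1] 538 [611.6 211. ] None
```

```bash
python3 - <<'E'
from h import *
import pickle
D=pickle.load(open('d0.pkl','rb'))
tiles=[]
for n,(c0,r0,c1,r1) in (('scene',(230,120,430,310)),('side',(220,140,420,280))):
    im=cv2.imread(f'pics/{n}0.png'); s=4 if n=='side' else 3
    c=cv2.resize(im[r0:r1,c0:c1],None,fx=s,fy=s,interpolation=cv2.INTER_CUBIC)
    for k,col in (('disc',(0,0,255)),('collar',(255,0,0)),('cap',(0,255,255)),('roller',(255,0,255))):
        p={'disc':(633,-15),'collar':(455,158.6),'cap':(444,-9),'roller':(419.4,-180.5)}[k]
        h=cv2.convexHull(proj(cam(n),solid(k,[*p,0])).astype(np.float32)).reshape(-1,2)
        cv2.polylines(c,[(((h+.5-[c0,r0])*s)).astype(np.int32)],True,col,1)
    cv2.imwrite(f'pics/{n}_crop.png',c)
E
```

```text
(no output)
```

View pics/scene_crop.png

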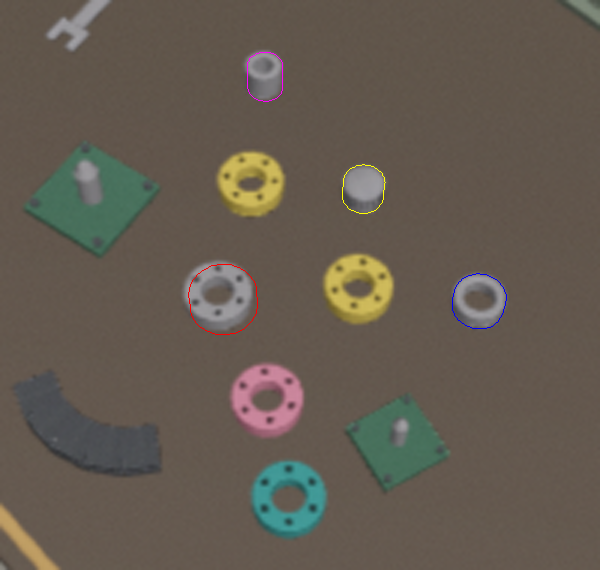

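View pics/side_crop.png

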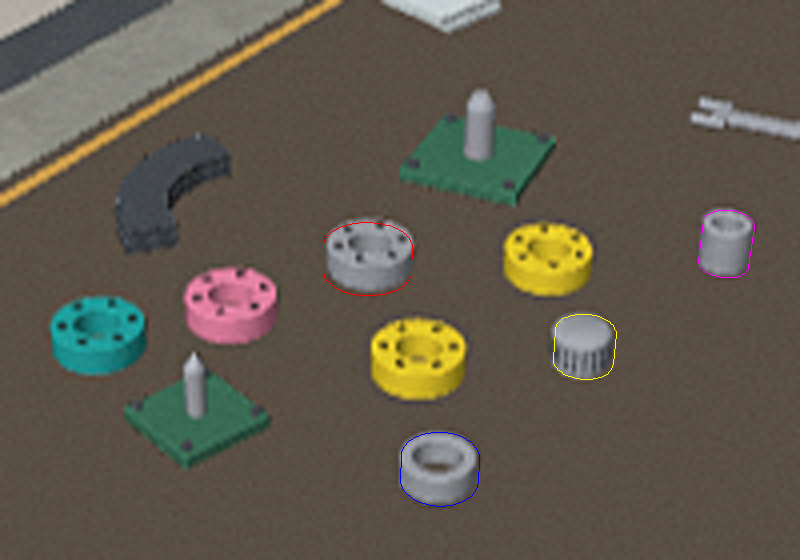

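The crop confirms it: the grey ring with six dots at scene (303,218) is the disc, and the pink, turquoise and yellow rings are decoys. My disc outline sits about 4 mm off. Next I'll fit the bases by their green silhouettes.

```bash
cat >> h.py <<'E'
from scipy.optimize import minimize
def greenmask(bgr):
    h=cv2.cvtColor(bgr,cv2.COLOR_BGR2HSV); return ((h[...,0]>60)&(h[...,0]<88)&(h[...,1]>70)&(h[...,2]>30)).astype(np.uint8)
def boxpts(p,half,zs=(0,12)):
    c,s=np.cos(np.radians(p[2])),np.sin(np.radians(p[2]))
    return np.array([[p[0]+c*a-s*b,p[1]+s*a+c*b,z] for z in zs for a in (-half,half) for b in (-half,half)])
def fitbase(views,half,g):
    "views: list of (KM, mask) ; mask is filled (bolts, post closed)"
    S=4
    def prep(KM,m):
        c=proj(KM,[[g[0],g[1],10]])[0]; o=np.floor(c-90).astype(int); return KM,m[o[1]:o[1]+180,o[0]:o[0]+180] ,o
    def cost(p):
        e=0
        for KM,m in views:
            q=proj(KM,boxpts(p,half)); h=cv2.convexHull(((q+.5)*S).astype(np.int32))
            r=np.zeros((m.shape[0]*S,m.shape[1]*S),np.uint8); cv2.fillConvexPoly(r,h,1)
            r=cv2.resize(r.astype(np.float32),m.shape[::-1],interpolation=cv2.INTER_AREA)
            e+=np.abs(r-m).sum()
        return e
    best=min((minimize(cost,[g[0],g[1],y],method='Nelder-Mead',options=dict(initial_simplex=[[g[0],g[1],y],[g[0]+8,g[1],y],[g[0],g[1]+8,y],[g[0],g[1],y+15]],xatol=.1,fatol=.3,maxfev=150)) for y in (0,30,60)),key=lambda r:r.fun)
    return best.x,best.fun
def basemask(bgr,KM,g,rad):
    m=greenmask(bgr); u=proj(KM,[[g[0],g[1],6]])[0]
    w=np.zeros_like(m); cv2.circle(w,tuple(int(v) for v in u),rad,1,-1); m&=w
    return m
E
python3 - <<'E'
from h import *
for nm,half,g in (('post',50,(650,-190)),('pin',35,(614,212))):
    vs=[]
    for n in ('scene','side'):
        im=cv2.imread(f'pics/{n}0.png'); KM=cam(n); m=basemask(im,KM,g,40)
        ct,_=cv2.findContours(m,cv2.RETR_EXTERNAL,cv2.CHAIN_APPROX_NONE); c=max(ct,key=cv2.contourArea)
        f=np.zeros_like(m); cv2.fillConvexPoly(f,cv2.convexHull(c),1); vs.append((KM,f)); print(n,m.sum(),f.sum(),end=' ')
    for v in ([vs[0]],[vs[1]],vs): x,e=fitbase(v,half,g); print(nm,x.round(1),round(e,1))
KM=cam('scene')
for k,uv in (('disc',None),):
    for n,c in (('scene',None),):
        pass
E
```

```text
scene 721 916 side 458 574 post [ 648.5 -197.8   11.8] 76.9
post [ 650.3 -195.6   11.6] 35.5
post [ 648.5 -196.8  101.4] 123.4
scene 514 612 side 442 533 pin [616.9 203.2  75.2] 57.6
pin [619.1 203.3 -13.5] 36.1
pin [617.8 203.6  74.3] 98.4
```

```bash
cat >> h.py <<'E'
def to(x,y,z,yaw=None):
    s=env.state(); R=Ro.from_euler('xyz',s['ee_rot'],degrees=True)
    d=R.inv().apply(np.array([x,y,z])-s['ee_pos'])
    Rt=Ro.from_euler('xyz',[-90,0,s['ee_rot'][2] if yaw is None else yaw],degrees=True)
    t=(R.inv()*Rt).as_rotvec(degrees=True)
    print('t',round(s['time_s'],2),'at',s['ee_pos'].round(1),s['ee_rot'].round(2),'w',round(s['gripper_width'],1),'F',s['force'].round(1))
    print('shift',d.round(1),'|',round(np.linalg.norm(d),1),'turn',t.round(2))
E
python3 -m handwheel '[[1,[0,0,0],[0,-7.1,0]],[1,[0,0,0],[0,-7.1,0]],[1,[0,0,0],[0,-7.1,0]],[1,[0,0,0],[0,-7.1,0]],[1,[0,0,0],[0,-7.1,0]],[1,[0,0,0],[0,-7.1,0]],[1,[0,0,0],[0,-7.1,0]],[1,[0,0,0],[0,-7.1,0]],[1,[0,0,0],[0,-7.1,0]],[1,[0,0,0],[0,-7.1,0]]]' 30
python3 -c "
from h import *
to(455,158.6,160,-78.4); print(env.state()['qpos'].round(1))"
```

```text
time_s: 1.68
ee_pos: [234.9, -524.8, 190.2]
ee_rot: [-90.0, -0.0, -84.5]
force: [-0.7, -0.8, 0.5]
gripper_width: 91.1
t 1.68 at [ 234.9 -524.8  190.2] [-9.000e+01 -1.000e-02 -8.454e+01] w 91.1 F [-0.7 -0.8  0.5]
shift [-659.4   30.1  284.1] | 718.6 turn [-0.   -6.14  0.01]
[-67.   18.3  89.6   0.   72.  -72.5]
```

```bash
python3 -m handwheel '[[1,[-20,0,9],[0,0,0]],[1,[-37,1.6,16],[0,0,0]],[1,[-37,1.6,16],[0,0,0]],[1,[-37,1.6,16],[0,0,0]],[1,[-37,1.6,16],[0,0,0]],[1,[-37,1.6,16],[0,0,0]],[1,[-37,1.6,16],[0,0,0]],[1,[-37,1.6,16],[0,0,0]],[1,[-37,1.6,16],[0,0,0]],[1,[-37,1.6,16],[0,0,0]]]' 
python3 -c "
from h import *
to(455,158.6,160,-78.4)"
```

```text
time_s: 2.52
ee_pos: [356.0, -157.9, 176.0]
ee_rot: [-89.9, -0.0, -84.9]
force: [-0.0, 0.1, -0.2]
gripper_width: 91.4
t 2.52 at [ 356.  -157.9  176. ] [-8.994e+01 -4.000e-02 -8.493e+01] w 91.4 F [-0.   0.1 -0.2]
shift [-306.5   16.   126.5] | 332.0 turn [-0.06 -6.53  0.04]
```

```bash
python3 -m handwheel '[[1,[-37,1.6,16],[0,0,0]],[1,[-37,1.6,16],[0,0,0]],[1,[-37,1.6,16],[0,0,0]],[1,[-37,1.6,16],[0,0,0]],[1,[-37,1.6,16],[0,0,0]],[1,[-37,1.6,16],[0,0,0]],[1,[-37,1.6,16],[0,0,0]],[1,[-30,1.6,13],[0,0,0]],[1,[-15,1,5],[0,-6.1,0]],[1,[0,0,0],[0,0,0]]]' 
cat > look.py <<'E'
import sys
from h import *
def look(name,pic):
    s=env.state(); im=env.grab_frame(name)[:,:,::-1].copy(); cv2.imwrite(f'pics/{pic}.png',im); return s,cam(name,s),im
E
python3 - <<'E'
from look import *
to(455,158.6,120)
s,KM,im=look('wrist','w1')
for d in env.masks_of('wrist','collar_mid'):
    print(round(d['p'],2),np.round(d['location'],1),d['region'].sum(),fit(KM,d['region'],'collar',0,onz(KM,d['location'],10)))
E
```

```text
time_s: 3.35
ee_pos: [459.1, 157.8, 161.6]
ee_rot: [-90.0, 0.0, -78.4]
force: [-1.0, 0.1, 1.6]
gripper_width: 91.0
t 3.35 at [459.1 157.8 161.6] [-8.997e+01  5.000e-02 -7.843e+01] w 91.0 F [-1.   0.1  1.6]
shift [-1.5 41.6 -3.9] | 41.8 turn [-0.03 -0.   -0.05]
0.65 [306.6 196.4] 1313 (array([457.92431205, 158.31835922]), array([312.34461849, 180.3451238 ]), 1979)
```

View pics/w1.png

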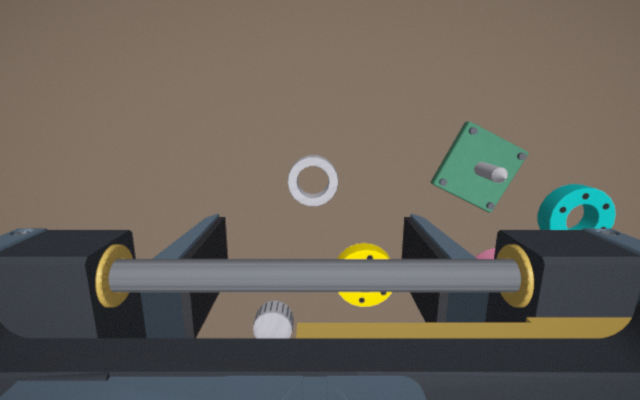

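```bash
python3 -m handwheel '[[1,[-1,20,-2],[0,0,0]],[1,[0,36,0],[0,0,0]],[1,[0,36,0],[0,0,0]],[1,[0,30,0],[0,0,0]],[1,[0,20,0],[0,0,0]],[1,[0,10,0],[0,0,0]],[1,[0,5,0],[0,0,0]],[0,[0,0,0],[0,0,0]],[0,[0,0,0],[0,0,0]],[0,[0,0,0],[0,0,0]]]' 30
python3 -m handwheel '[[0,[0,0,0],[0,0,0]],[0,[0,0,0],[0,0,0]],[0,[0,0,0],[0,0,0]],[0,[0,0,0],[0,0,0]],[0,[0,0,0],[0,0,0]],[0,[0,0,0],[0,0,0]],[0,[0,0,0],[0,0,0]],[0,[0,0,0],[0,0,0]],[0,[0,0,0],[0,0,0]],[0,[0,0,0],[0,0,0]]]'
```

```text
time_s: 4.28
ee_pos: [457.0, 155.1, 6.0]
ee_rot: [-89.9, 0.0, -78.9]
force: [-0.7, -0.7, -0.4]
gripper_width: 73.9
time_s: 5.12
ee_pos: [456.1, 155.3, 4.9]
ee_rot: [-90.0, -0.0, -78.8]
force: [0.6, -0.6, -0.4]
gripper_width: 7.4
```

```bash
python3 - <<'E'
from look import *
to(455,158.6,120)
s,KM,im=look('wrist','w2')
look('scene','s2'); s,KM,im=look('side','d2'); cv2.imwrite('pics/d2c.png',cv2.resize(im[150:330,200:440],None,fx=3,fy=3))
E
```

```text
t 5.12 at [456.1 155.3   4.9] [-9.001e+01 -1.000e-02 -7.879e+01] w 7.4 F [ 0.6 -0.6 -0.4]
shift [  -3.4 -115.1   -0.4] | 115.2 turn [ 0.01 -0.    0.01]
```

View pics/w2.png

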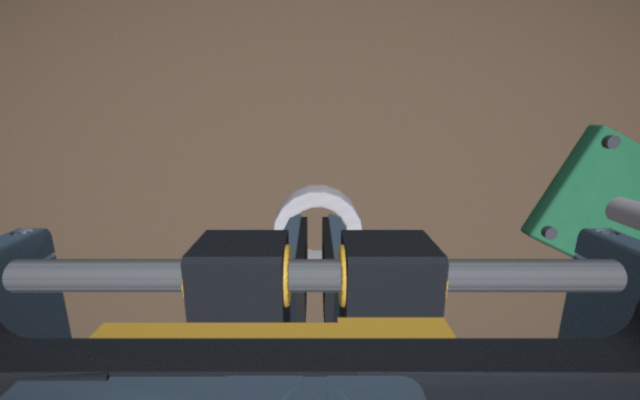

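View pics/d2c.png

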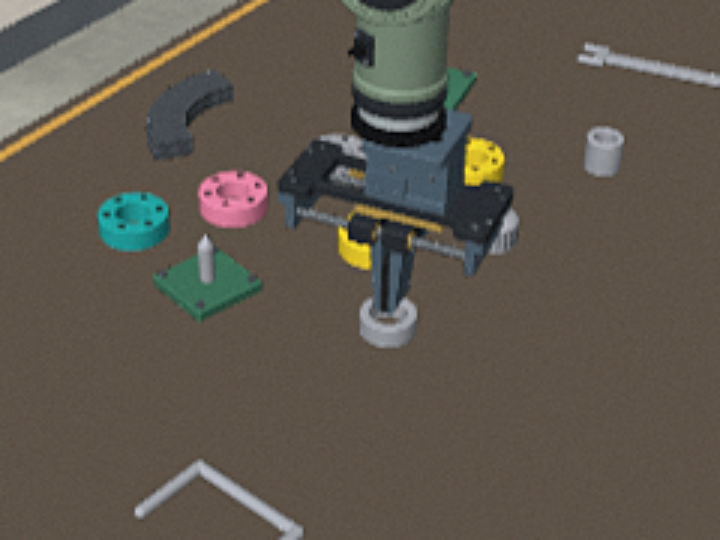

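```bash
python3 - <<'E'
import cv2,numpy as np
a=cv2.imread('pics/w2.png')[170:270,240:400]; b=cv2.imread('pics/d2.png')[220:280,290:370]; c=cv2.imread('pics/s2.png')[180:250,340:440]
a=cv2.resize(a,(400,250),interpolation=2); b=cv2.resize(b,(400,300),interpolation=2); c=cv2.resize(c,(400,280),interpolation=2)
o=np.zeros((550,800,3),np.uint8); o[:250,:400]=a; o[250:,:400]=b; o[:280,400:]=c; cv2.imwrite('pics/z2.png',o)
E
```

```text
(no output)
```

View pics/z2.png

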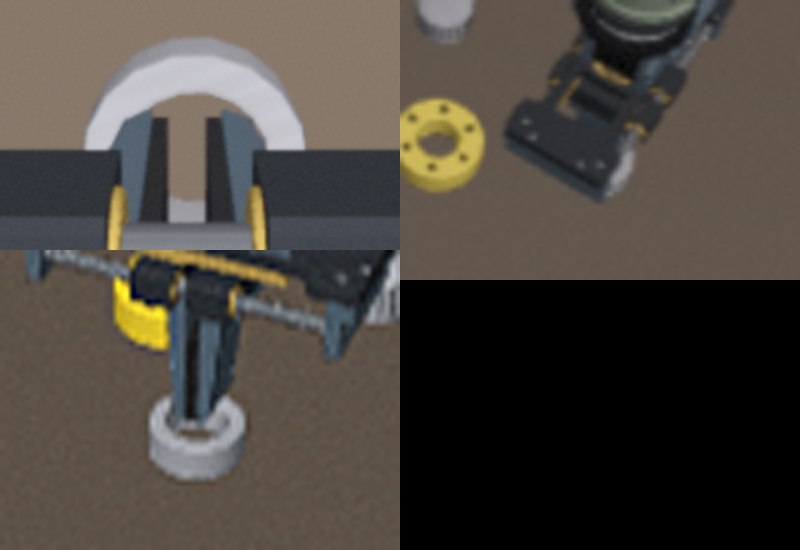

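```bash
python3 - <<'E'
from look import *
s=env.state()
for n in ('side','scene','wrist'):
    KM=cam(n,s); p=s['ee_pos']
    print(n,[proj(KM,p+[0,0,z])[0].round(1).tolist() for z in (0,10,20,40)])
    if n=='side':
        im=cv2.imread('pics/d2.png'); r0,c0=210,280
        c=cv2.resize(im[r0:r0+75,c0:c0+100],None,fx=8,fy=8,interpolation=2)
        for z,col in ((0,(0,0,255)),(10,(0,255,255)),(20,(0,255,0)),(40,(255,0,255))):
            q=(proj(KM,p+[0,0,z])[0]+.5-[c0,r0])*8; cv2.circle(c,tuple(q.astype(int)),4,col,-1)
        h=cv2.convexHull(proj(KM,solid('collar',[457,158.4,0])).astype(np.float32)).reshape(-1,2)
        cv2.polylines(c,[(((h+.5-[c0,r0])*8)).astype(np.int32)],True,(255,0,0),1)
        cv2.imwrite('pics/z3.png',c)
E
```

```text
side [[329.8, 257.4], [329.9, 254.4], [330.0, 251.3], [330.2, 245.2]]
scene [[387.8, 220.3], [388.3, 218.7], [388.7, 217.0], [389.6, 213.6]]
wrist [[313.0, 230.8], [313.0, 236.8], [312.9, 243.4], [312.8, 258.9]]
```

View pics/z3.png

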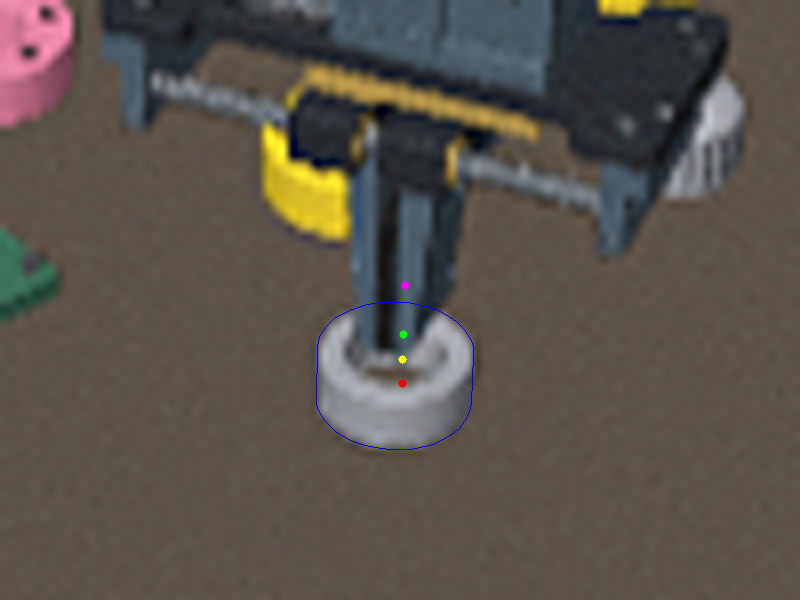

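```bash
python3 - <<'E'
from look import *
s=env.state(); im=cv2.imread('pics/w2.png'); outs=[]
a=np.linspace(0,2*np.pi,90)
for dz in (0,15):
    s2=dict(s); s2['ee_pos']=s['ee_pos']+[0,0,dz]; KM=cam('wrist',s2)
    c=cv2.resize(im[160:280,230:410],None,fx=4,fy=4,interpolation=2)
    for r,z,col in ((25,20,(0,0,255)),(25,0,(255,0,0)),(16,20,(0,255,0))):
        q=proj(KM,np.c_[457+r*np.cos(a),158.4+r*np.sin(a),np.full(90,z)])
        cv2.polylines(c,[((q+.5-[230,160])*4).astype(np.int32)],True,col,1)
    outs.append(c[:,:])
cv2.imwrite('pics/z4.png',cv2.resize(np.hstack(outs),(800,267)))
# full-size second
cv2.imwrite('pics/z5.png',outs[0])
E
```

```text
(no output)
```

View pics/z4.png

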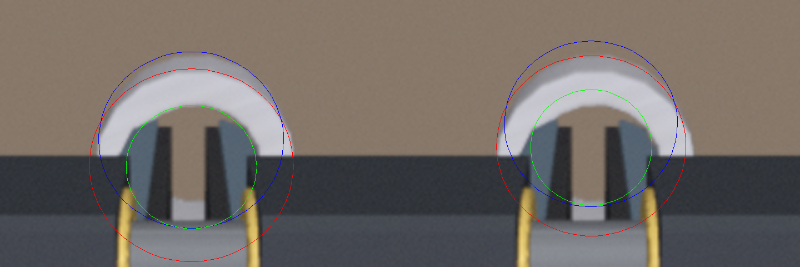

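View pics/z5.png

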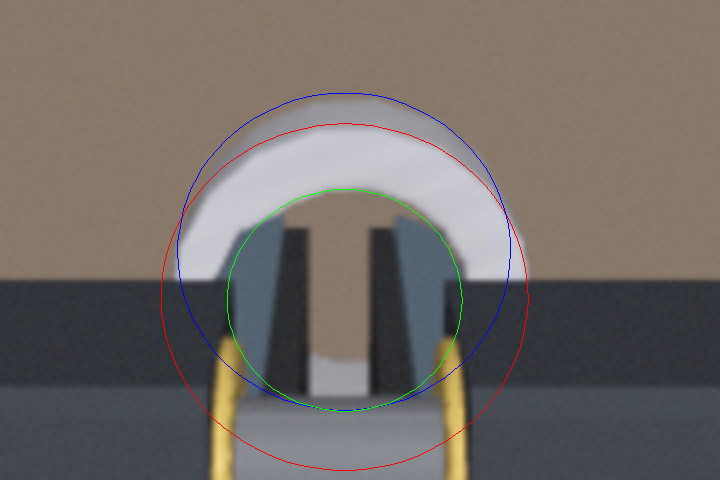

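```bash
python3 - <<'E'
from look import *
s=env.state(); R=Ro.from_euler('xyz',s['ee_rot'],degrees=True)
for n in ('side','wrist'):
    KM=cam(n,s)
    for x in (-16,-8):
        for y in (0,-10,-19,-25):
            print(n,x,y,[proj(KM,s['ee_pos']+R.apply([x,y,z]))[0].round(1).tolist() for z in (-17,-4,4,17)])
im=cv2.imread('pics/w2.png'); cv2.imwrite('pics/z6.png',cv2.resize(im[200:300,260:370],None,fx=6,fy=6,interpolation=cv2.INTER_NEAREST))
im=cv2.imread('pics/d2.png'); cv2.imwrite('pics/z7.png',cv2.resize(im[215:275,300:360],None,fx=10,fy=10,interpolation=cv2.INTER_NEAREST))
E
```

```text
side -16 0 [[333.6, 262.8], [328.9, 261.5], [326.0, 260.7], [321.3, 259.3]]
side -16 -10 [[333.7, 259.8], [329.0, 258.5], [326.1, 257.6], [321.3, 256.3]]
side -16 -19 [[333.8, 257.0], [329.1, 255.7], [326.1, 254.9], [321.4, 253.5]]
side -16 -25 [[333.9, 255.2], [329.1, 253.8], [326.2, 253.0], [321.5, 251.7]]
side -8 0 [[334.8, 261.0], [330.0, 259.7], [327.1, 258.8], [322.5, 257.5]]
side -8 -10 [[334.9, 258.0], [330.1, 256.6], [327.2, 255.8], [322.6, 254.5]]
side -8 -19 [[335.0, 255.2], [330.3, 253.9], [327.3, 253.0], [322.6, 251.7]]
side -8 -25 [[335.1, 253.3], [330.3, 252.0], [327.4, 251.2], [322.7, 249.9]]
wrist -16 0 [[283.6, 204.7], [306.1, 204.6], [319.9, 204.6], [342.4, 204.6]]
wrist -16 -10 [[282.0, 209.5], [305.6, 209.4], [320.2, 209.4], [343.8, 209.4]]
wrist -16 -19 [[280.5, 214.2], [305.2, 214.2], [320.5, 214.1], [345.2, 214.1]]
wrist -16 -25 [[279.4, 217.6], [305.0, 217.6], [320.7, 217.6], [346.2, 217.5]]
wrist -8 0 [[283.9, 217.9], [306.1, 217.9], [319.8, 217.8], [342.1, 217.8]]
wrist -8 -10 [[282.4, 223.3], [305.7, 223.3], [320.1, 223.2], [343.5, 223.2]]
wrist -8 -19 [[280.9, 228.6], [305.4, 228.6], [320.4, 228.6], [344.9, 228.6]]
wrist -8 -25 [[279.8, 232.5], [305.1, 232.4], [320.6, 232.4], [345.9, 232.4]]
```

View pics/z6.png

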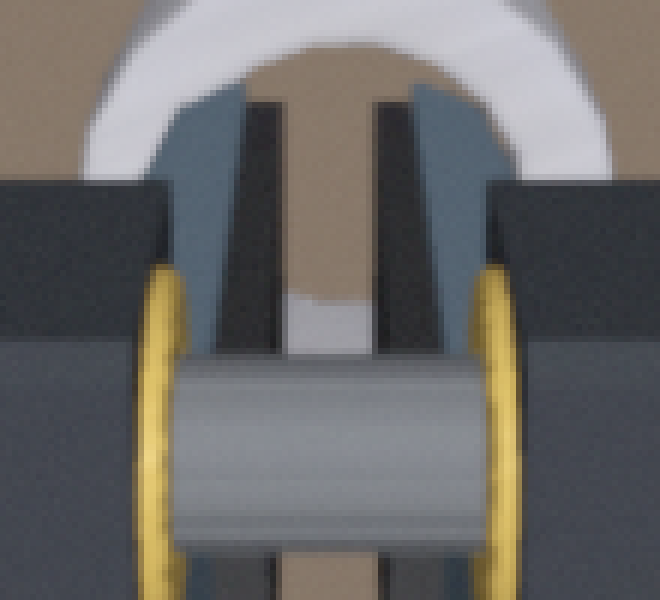

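View pics/z7.png

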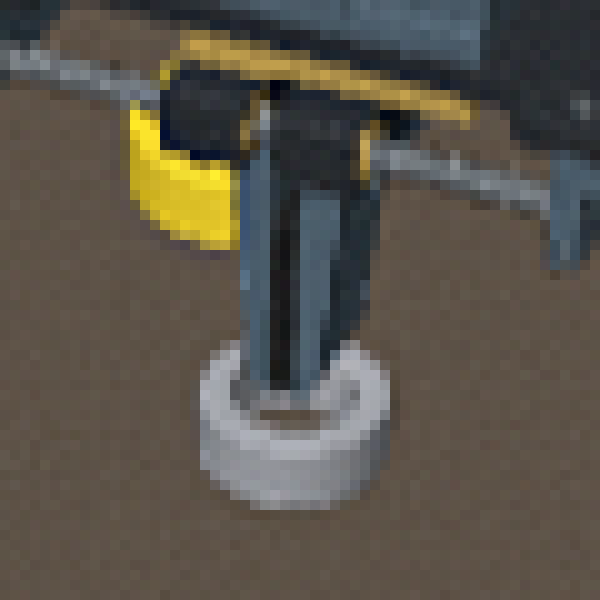

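```bash
python3 -m handwheel '[[1,[-1.5,-3,1],[0,0,0]],[1,[-1.5,0,1],[0,0,0]],[1,[0,0,0],[0,0,0]],[1,[0,0,0],[0,0,0]],[1,[0,0,0],[0,0,0]],[1,[0,0,0],[0,0,0]],[1,[0,0,0],[0,0,0]],[1,[0,0,0],[0,0,0]],[1,[0,0,0],[0,0,0]],[1,[0,0,0],[0,0,0]]]' 30
python3 -m handwheel '[[1,[0,4,0],[0,0,0]],[1,[0,4,0],[0,0,0]],[1,[0,3,0],[0,0,0]],[1,[0,3,0],[0,0,0]],[1,[0,3,0],[0,0,0]],[1,[0,0,0],[0,0,0]],[0,[0,0,0],[0,0,0]],[0,[0,0,0],[0,0,0]],[0,[0,0,0],[0,0,0]],[0,[0,0,0],[0,0,0]]]' 30
```

```text
time_s: 6.1
ee_pos: [457.5, 158.6, 7.9]
ee_rot: [-90.0, -0.0, -78.8]
force: [-0.1, -0.4, -0.2]
gripper_width: 64.1
time_s: 6.93
ee_pos: [457.6, 158.7, -8.9]
ee_rot: [-90.0, -0.0, -78.8]
force: [0.7, 0.3, -0.2]
gripper_width: 67.5
```

```bash
python3 -m handwheel '[[0,[0,0,0],[0,0,0]],[0,[0,0,0],[0,0,0]],[0,[0,0,0],[0,0,0]],[0,[0,0,0],[0,0,0]],[0,[0,0,0],[0,0,0]],[0,[0,0,0],[0,0,0]],[0,[0,0,0],[0,0,0]],[0,[0,0,0],[0,0,0]],[0,[0,0,0],[0,0,0]],[0,[0,0,0],[0,0,0]]]' 30
python3 - <<'E'
from look import *
look('wrist','w3')
s,KM,im=look('side','d3'); cv2.imwrite('pics/d3c.png',cv2.resize(im[215:275,300:360],None,fx=10,fy=10,interpolation=cv2.INTER_NEAREST))
E
```

```text
time_s: 7.77
ee_pos: [457.4, 158.6, -9.0]
ee_rot: [-90.0, -0.0, -78.8]
force: [-1.1, -0.4, 2.3]
gripper_width: 48.3
```

View pics/d3c.png

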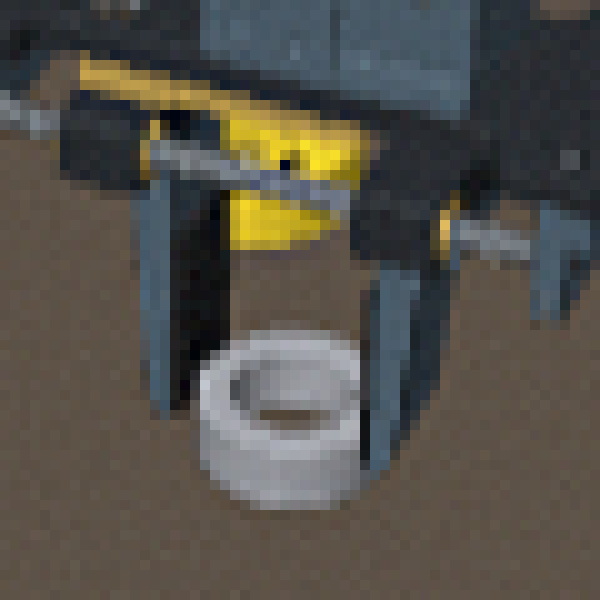

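View pics/w3.png

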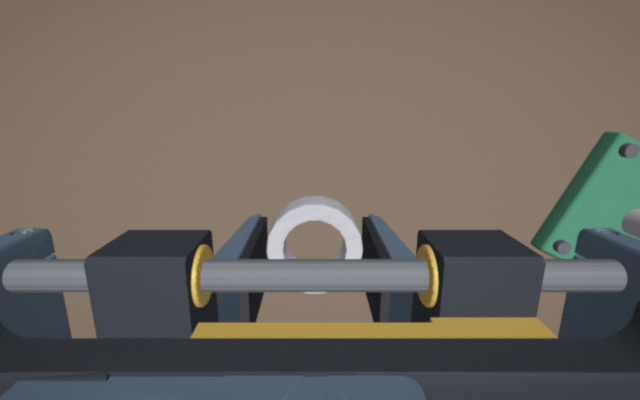

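```bash
python3 -m handwheel '[[0,[0,-12,0],[0,0,0]],[0,[0,-30,0],[0,0,0]],[0,[0,-34,0],[0,0,0]],[0,[20,-25,5],[0,0,0]],[0,[36,-14,9],[0,0,0]],[0,[38,-5,10],[0,0,0]],[0,[38,0,10],[0,0,0]],[0,[38,0,10],[0,0,0]],[0,[38,0,10],[0,0,0]],[0,[38,0,10],[0,0,0]]]' 40
python3 -m handwheel '[[0,[38,0,10],[0,0,0]],[0,[38,0,10],[0,0,0]],[0,[38,0,10],[0,0,0]],[0,[35,0,12],[0,0,0]],[0,[25,0,12],[0,0,0]],[0,[12,0,6],[0,0,0]],[0,[4,0,4],[0,0,0]],[0,[0,0,0],[0,0,0]],[0,[0,0,0],[0,0,0]],[0,[0,0,0],[0,0,0]]]'
python3 - <<'E'
from look import *
to(649.5,-197,90,-78.4)
look('wrist','w4')
E
```

```text
time_s: 8.7
ee_pos: [568.2, -72.0, 110.3]
ee_rot: [-90.0, 0.0, -78.8]
force: [1.0, 0.5, -2.3]
gripper_width: 47.9
time_s: 9.53
ee_pos: [667.0, -242.7, 110.7]
ee_rot: [-90.1, 0.1, -78.7]
force: [-1.0, -0.1, -1.9]
gripper_width: 48.3
t 9.53 at [ 667.  -242.7  110.7] [-9.007e+01  6.000e-02 -7.873e+01] w 48.3 F [-1.  -0.1 -1.9]
shift [-48.2  20.7  -8.2] | 53.1 turn [ 0.07 -0.33 -0.06]
```

View pics/w4.png

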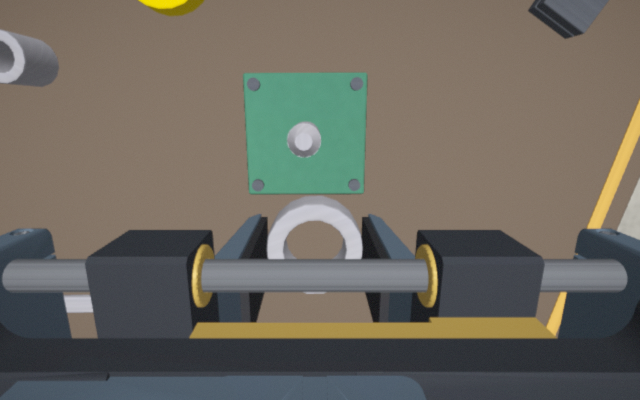

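```bash
cat > ana.py <<'E'
from look import *
def tw(s,p): # tool->world
    return Ro.from_euler('xyz',s['ee_rot'],degrees=True).apply(p)+s['ee_pos']
def overlay(pic,s,out,rings,world=(),crop=(180,20,440,300),f=3,name='wrist'):
    im=cv2.imread(f'pics/{pic}.png'); c0,r0,c1,r1=crop
    c=cv2.resize(im[r0:r1,c0:c1],None,fx=f,fy=f,interpolation=2); KM=cam(name,s); a=np.linspace(0,2*np.pi,90)
    for (x,y,z,r,col) in rings: # tool coords, circle in xz plane
        q=proj(KM,tw(s,np.c_[x+r*np.cos(a),np.full(90,y),z+r*np.sin(a)])); cv2.polylines(c,[((q+.5-[c0,r0])*f).astype(np.int32)],True,col,1)
    for (x,y,z,r,col) in world:
        q=proj(KM,np.c_[x+r*np.cos(a),y+r*np.sin(a),np.full(90,z)]); cv2.polylines(c,[((q+.5-[c0,r0])*f).astype(np.int32)],True,col,1)
    cv2.imwrite(f'pics/{out}.png',c)
E
python3 - <<'E'
from ana import *
s=env.state(); KM=cam('wrist',s)
im=cv2.imread('pics/w4.png')
P=[onz(KM,u,16)[:2] for u in ((253,84),(356,84),(353,185),(258,185))]
print(np.round(P,1),np.mean(P,0).round(1),[round(float(np.degrees(np.arctan2(*(P[b]-P[a])[::-1]))),1) for a,b in((0,1),(3,2),(0,3),(1,2))],[round(float(np.linalg.norm(P[b]-P[a])),1) for a,b in((0,1),(3,2),(0,3),(1,2))])
print(onz(KM,(303,141),66).round(1))
x,e=fitbase([(KM,cv2.morphologyEx(basemask(im,KM,(650,-197),110),cv2.MORPH_CLOSE,np.ones((45,45))))],50,(650,-197)); print(x,e)
overlay('w4',s,'o4',[(0,-29,0,25,(0,0,255)),(0,-29,0,16,(0,255,0)),(0,-9,0,25,(255,0,0))],[(649.5,-197,66,6,(255,0,255))])
E
```

```text
[[ 603.  -164.7]
 [ 682.9 -148.9]
 [ 698.6 -229. ]
 [ 619.6 -244.6]] [ 651.  -196.8] [11.2, 11.2, -78.3, -78.9] [81.5, 80.6, 81.6, 81.6]
[ 650.9 -196.4   66. ]
[ 651.11335559 -197.01072944   11.15870967] 363.75
```

View pics/o4.png

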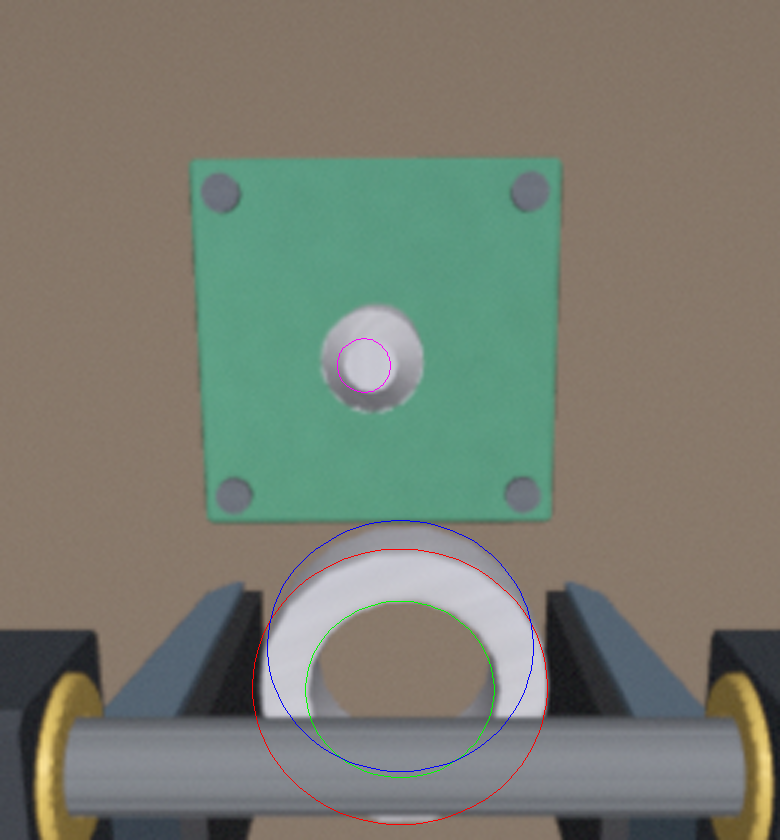

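```bash
python3 -m handwheel '[[0,[-12,0,-2],[0,0,0]],[0,[-20,0,-3],[0,0,0]],[0,[-12,0,-2],[0,0,0]],[0,[-4,0,-0.5],[0,0,0]],[0,[0,10,0],[0,0,0]],[0,[0,15,0],[0,0,0]],[0,[0,8,0],[0,0,0]],[0,[0,2,0],[0,0,0]],[0,[0,0,0],[0,0,0]],[0,[0,0,0],[0,0,0]]]' 40
python3 - <<'E'
from look import *
to(650.3,-197,10)
s=env.state();look('wrist','w5'); look('scene','s5'); 
_,_,im=look('side','d5'); cv2.imwrite('pics/d5c.png',cv2.resize(im[110:230,260:420],None,fx=5,fy=5))
E
```

```text
time_s: 10.42
ee_pos: [651.4, -199.0, 76.0]
ee_rot: [-90.0, -0.0, -78.8]
force: [-0.0, 0.1, -2.8]
gripper_width: 47.9
t 10.42 at [ 651.4 -199.    76. ] [-8.999e+01 -2.000e-02 -7.881e+01] w 47.9 F [-0.   0.1 -2.8]
shift [-2.2 66.  -0.7] | 66.0 turn [-0.01  0.    0.02]
```

View pics/w5.png

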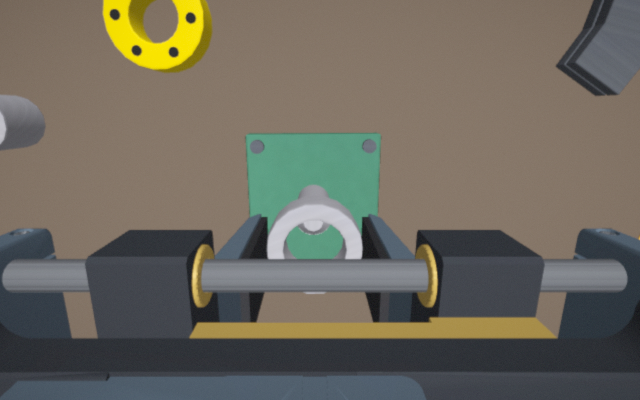

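View pics/d5c.png

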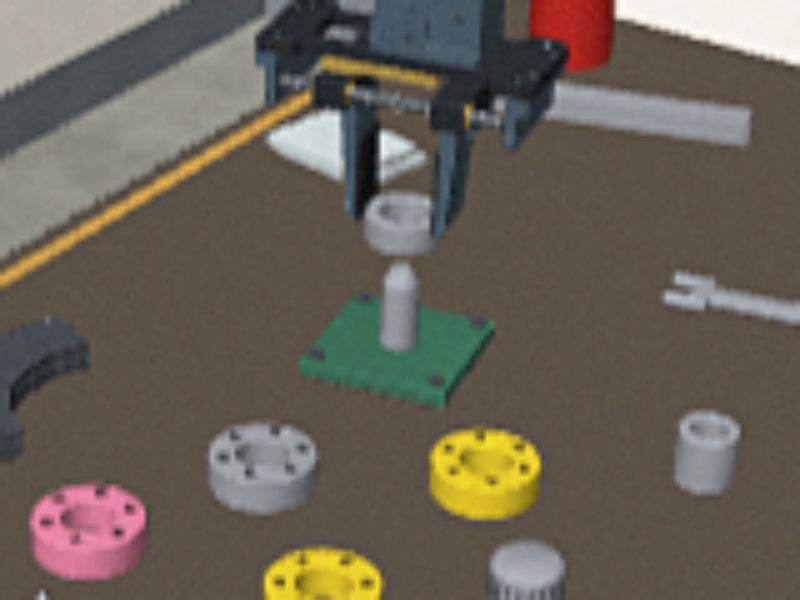

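```bash
python3 -m handwheel '[[0,[-2,2,-0.5],[0,0,0]],[0,[0,6,0],[0,0,0]],[0,[0,10,0],[0,0,0]],[0,[0,12,0],[0,0,0]],[0,[0,12,0],[0,0,0]],[0,[0,10,0],[0,0,0]],[0,[0,8,0],[0,0,0]],[0,[0,5,0],[0,0,0]],[0,[0,3,0],[0,0,0]],[0,[0,0,0],[0,0,0]]]' 40
python3 -m handwheel '[[0,[0,1,0],[0,0,0]],[0,[0,1,0],[0,0,0]],[0,[0,0.7,0],[0,0,0]],[0,[0,0.7,0],[0,0,0]],[0,[0,0.5,0],[0,0,0]],[0,[0,0.5,0],[0,0,0]],[0,[0,0,0],[0,0,0]],[0,[0,0,0],[0,0,0]],[0,[0,0,0],[0,0,0]],[0,[0,0,0],[0,0,0]]]'
```

```text
time_s: 11.4
ee_pos: [649.9, -196.6, 7.1]
ee_rot: [-90.1, 0.0, -78.8]
force: [-0.8, -0.4, -2.4]
gripper_width: 48.0
time_s: 12.23
ee_pos: [650.3, -196.7, 3.6]
ee_rot: [-90.0, -0.0, -78.8]
force: [-0.1, -0.1, -2.7]
gripper_width: 48.1
```

```bash
python3 -m handwheel '[[0,[0,0.4,0],[0,0,0]],[0,[0,0.4,0],[0,0,0]],[0,[0,0.4,0],[0,0,0]],[0,[0,0,0],[0,0,0]],[0,[0,0,0],[0,0,0]],[0,[0,0,0],[0,0,0]],[0,[0,0,0],[0,0,0]],[0,[0,0,0],[0,0,0]],[0,[0,0,0],[0,0,0]],[0,[0,0,0],[0,0,0]]]'
```

```text
time_s: 13.07
ee_pos: [650.3, -196.7, 3.0]
ee_rot: [-90.0, -0.0, -78.8]
force: [-1.1, 1.0, 5.4]
gripper_width: 48.3
```

```bash
python3 -m handwheel '[[1,[0,0,0],[0,0,0]],[1,[0,0,0],[0,0,0]],[1,[0,0,0],[0,0,0]],[1,[0,0,0],[0,0,0]],[1,[0,-10,0],[0,0,0]],[1,[0,-25,0],[0,0,0]],[1,[0,-35,0],[0,0,0]],[1,[0,-35,0],[0,0,0]],[1,[0,-20,0],[0,0,0]],[1,[0,-5,0],[0,0,0]]]'
python3 - <<'E'
from look import *
to(637,-19,110)
look('wrist','w6')
E
```

```text
time_s: 13.9
ee_pos: [652.9, -197.5, 138.2]
ee_rot: [-89.5, -0.3, -78.8]
force: [0.5, -0.1, -1.3]
gripper_width: 91.0
t 13.9 at [ 652.9 -197.5  138.2] [-89.51  -0.27 -78.79] w 91.0 F [ 0.5 -0.1 -1.3]
shift [-178.3   27.5   18.8] | 181.4 turn [-0.49  0.    0.27]
```

View pics/w6.png

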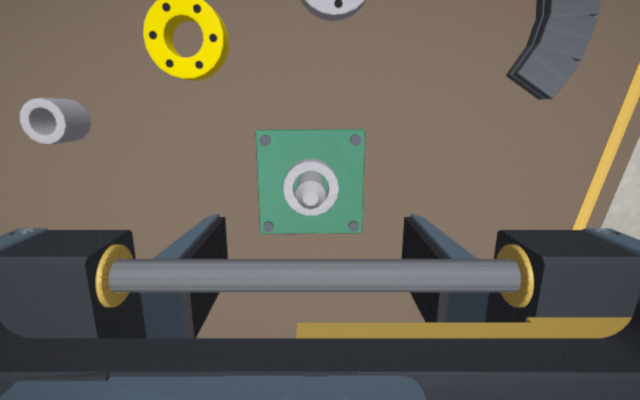

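The collar sits flat over the post, both centred near (311,188). Next is the grey disc.

```bash
python3 -m handwheel '[[1,[-20,2,2],[0,0,0]],[1,[-36,3,4],[0,0,0]],[1,[-36,4,4],[0,0,0]],[1,[-36,4,4],[0,0,0]],[1,[-30,3,3],[0,0,0]],[1,[-15,2,1.5],[0,0,0]],[1,[-5,0,0],[0,0,0]],[1,[0,0,0],[0,0,0]],[1,[0,0,0],[0,0,0]],[1,[0,0,0],[0,0,0]]]'
cat > rings.py <<'E'
from ana import *
def ring(pic,s,kind,g,KM=None):
    ds=env.masks_of('wrist',kind+'_mid'); KM=cam('wrist',s)
    for d in ds:
        if d['p']<.2: continue
        x,t,a=fit(KM,d['region'],kind,0,g); print(kind,round(d['p'],2),np.round(d['location'],1),x.round(1))
E
python3 - <<'E'
from rings import *
to(637,-19,-9)
s,KM,im=look('wrist','w7'); ring('w7',s,'disc',(637,-19))
a=np.linspace(0,6.28,60)
overlay('w7',s,'o7',[],[(635.5,-20,22,33,(0,0,255)),(635.5,-20,22,16,(0,255,0)),(635.5,-20,0,33,(255,0,0))])
E
```

```text
time_s: 14.78
ee_pos: [634.1, -20.1, 114.3]
ee_rot: [-90.0, -0.0, -78.9]
force: [0.2, -0.7, 0.6]
gripper_width: 91.4
t 14.78 at [634.1 -20.1 114.3] [-8.999e+01 -5.000e-02 -7.888e+01] w 91.4 F [ 0.2 -0.7  0.6]
shift [ -0.6 123.3   3.1] | 123.3 turn [-0.01  0.    0.05]
disc 0.95 [192.9  58.6] [533.7  68. ]
disc 0.9 [164.2 226.9] [511.7 -80.8]
disc 0.9 [407.2  54.1] [678.7  92. ]
disc 0.83 [317.8 205. ] [636.3 -21.1]
```

View pics/o7.png

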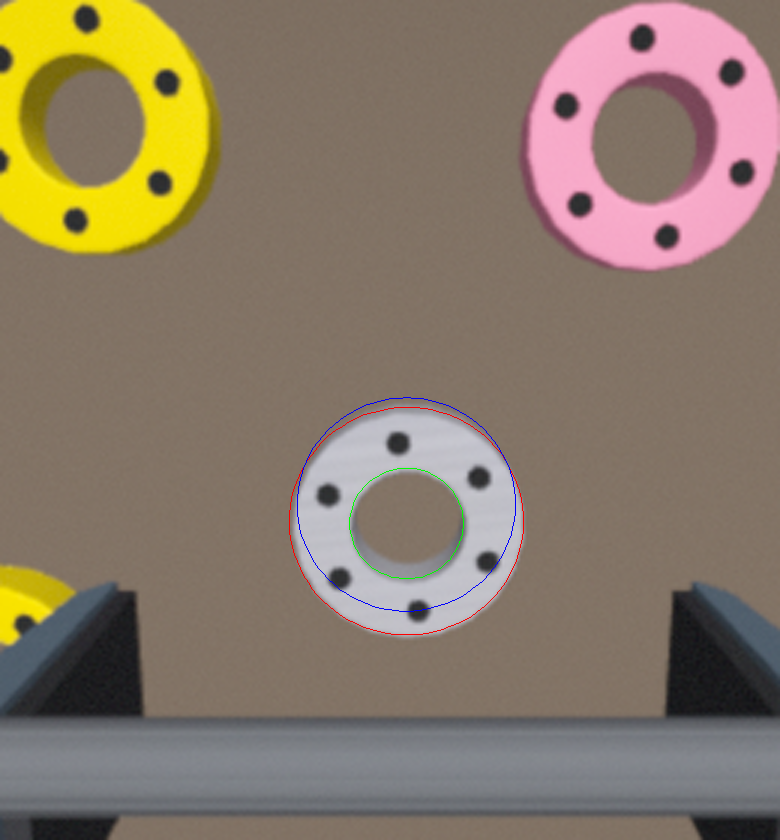

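```bash
python3 -m handwheel '[[1,[0.6,15,0.8],[0,0,0]],[1,[0,30,0],[0,0,0]],[1,[0,30,0],[0,0,0]],[1,[0,22,0],[0,0,0]],[1,[0,14,0],[0,0,0]],[1,[0,8,0],[0,0,0]],[1,[0,4,0],[0,0,0]],[1,[0,2,0],[0,0,0]],[0,[0,0,0],[0,0,0]],[0,[0,0,0],[0,0,0]]]' 50
python3 -m handwheel '[[0,[0,0,0],[0,0,0]],[0,[0,0,0],[0,0,0]],[0,[0,0,0],[0,0,0]],[0,[0,0,0],[0,0,0]],[0,[0,0,0],[0,0,0]],[0,[0,0,0],[0,0,0]],[0,[0,-8,0],[0,0,0]],[0,[0,-20,0],[0,0,0]],[0,[0,-30,0],[0,0,0]],[0,[0,-35,0],[0,0,0]]]'
```

```text
time_s: 15.72
ee_pos: [635.6, -19.1, -9.5]
ee_rot: [-89.9, -0.0, -78.8]
force: [1.0, 0.5, -0.0]
gripper_width: 80.8
time_s: 16.55
ee_pos: [631.9, -18.7, 80.2]
ee_rot: [-90.4, 0.1, -78.8]
force: [0.2, 0.1, -4.4]
gripper_width: 64.6
```

```bash
python3 -m handwheel '[[0,[10,-10,-1],[0,0,0]],[0,[30,-4,-3.5],[0,0,0]],[0,[36,0,-4],[0,0,0]],[0,[36,0,-4],[0,0,0]],[0,[32,0,-4],[0,0,0]],[0,[20,0,-2.5],[0,0,0]],[0,[10,0,-1],[0,0,0]],[0,[3,0,0],[0,0,0]],[0,[0,0,0],[0,0,0]],[0,[0,0,0],[0,0,0]]]'
python3 - <<'E'
from ana import *
to(650.3,-197,40)
s,KM,im=look('wrist','w8')
overlay('w8',s,'o8',[(0,-8,0,33,(255,0,0)),(0,-30,0,33,(0,0,255)),(0,-30,0,16,(0,255,0))],[(650.9,-197,66,6,(255,0,255))])
E
```

```text
time_s: 17.38
ee_pos: [649.0, -195.1, 95.6]
ee_rot: [-90.1, 0.1, -78.8]
force: [-0.1, 1.3, -4.7]
gripper_width: 64.5
t 17.38 at [ 649.  -195.1   95.6] [-9.007e+01  9.000e-02 -7.876e+01] w 64.5 F [-0.1  1.3 -4.7]
shift [ 2.2 55.6  1. ] | 55.6 turn [ 0.07  0.   -0.09]
```

View pics/o8.png

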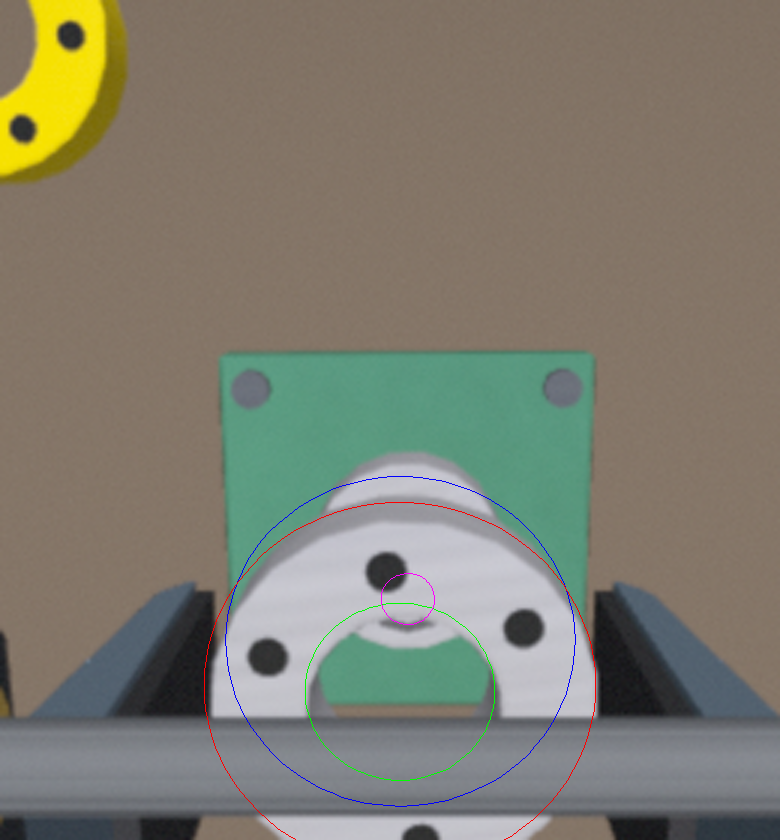

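```bash
python3 -m handwheel '[[0,[-0.4,5,1],[0,0,0]],[0,[0,10,0],[0,0,0]],[0,[0,10,0],[0,0,0]],[0,[0,7,0],[0,0,0]],[0,[0,3,0],[0,0,0]],[0,[0,1,0],[0,0,0]],[0,[0,0,0],[0,0,0]],[0,[0,0,0],[0,0,0]],[0,[0,0,0],[0,0,0]],[0,[0,0,0],[0,0,0]]]'
python3 - <<'E'
from ana import *
to(649.9,-194.5,28)
s,KM,im=look('wrist','w9')
overlay('w9',s,'o9',[(2.5,-8,0.6,33,(255,0,0)),(2.5,-30,0.6,33,(0,0,255)),(2.5,-30,0.6,16,(0,255,0))],[(650.9,-197,66,6,(255,0,255))])
for n in ('side','scene'):
    s,KM,im=look(n,n+'9'); c=proj(KM,[[650,-197,50]])[0].astype(int); cv2.imwrite(f'pics/{n}9c.png',cv2.resize(im[c[1]-40:c[1]+40,c[0]-40:c[0]+40],None,fx=6,fy=6,interpolation=2))
cv2.imwrite('pics/c9.png',np.hstack([cv2.resize(cv2.imread(f'pics/{n}9c.png'),(400,400)) for n in ('side','scene')]))
E
```

```text
time_s: 18.27
ee_pos: [650.7, -196.0, 61.0]
ee_rot: [-89.9, -0.0, -78.8]
force: [-0.1, -0.2, -4.6]
gripper_width: 64.7
t 18.27 at [ 650.7 -196.    61. ] [-8.994e+01 -4.000e-02 -7.880e+01] w 64.7 F [-0.1 -0.2 -4.6]
shift [-1.7 33.  -0.5] | 33.0 turn [-0.06  0.    0.04]
```

View pics/o9.png

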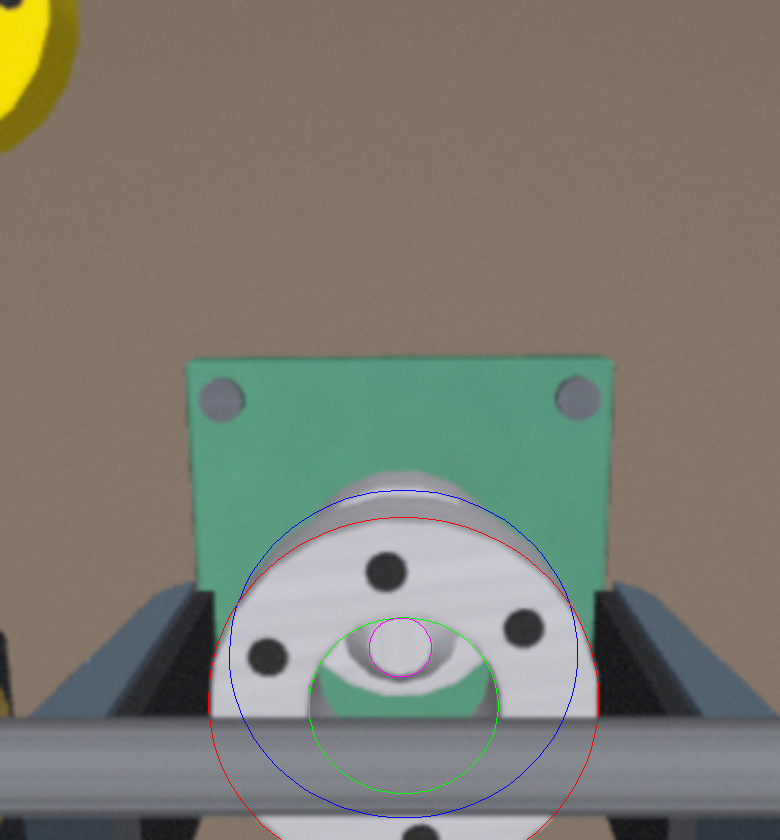

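View pics/c9.png

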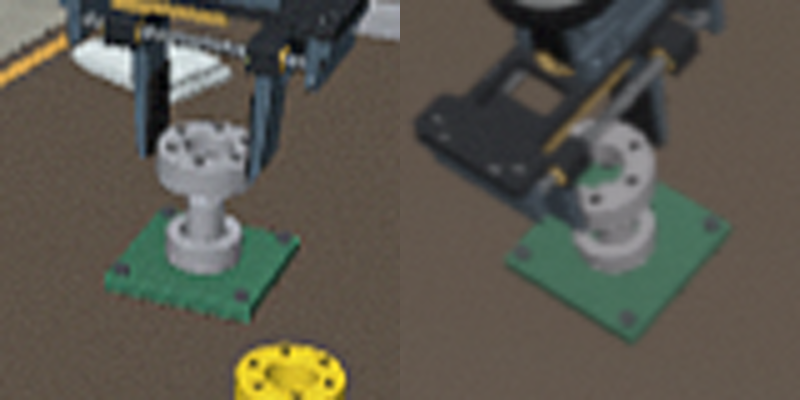

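```bash
python3 -m handwheel '[[0,[-1.6,0,-0.6],[0,0,0]],[0,[0,3,0],[0,0,0]],[0,[0,6,0],[0,0,0]],[0,[0,8,0],[0,0,0]],[0,[0,8,0],[0,0,0]],[0,[0,5,0],[0,0,0]],[0,[0,3,0],[0,0,0]],[0,[0,2,0],[0,0,0]],[0,[0,1,0],[0,0,0]],[0,[0,0,0],[0,0,0]]]'
python3 -m handwheel '[[0,[0,0.7,0],[0,0,0]],[0,[0,0.7,0],[0,0,0]],[0,[0,0.6,0],[0,0,0]],[0,[0,0.5,0],[0,0,0]],[0,[0,0.5,0],[0,0,0]],[0,[0,0,0],[0,0,0]],[0,[0,0,0],[0,0,0]],[0,[0,0,0],[0,0,0]],[0,[0,0,0],[0,0,0]],[0,[0,0,0],[0,0,0]]]'
```

```text
time_s: 19.25
ee_pos: [649.5, -194.4, 24.3]
ee_rot: [-90.0, -0.0, -78.8]
force: [-0.2, -0.8, -4.8]
gripper_width: 64.2
time_s: 20.08
ee_pos: [649.6, -194.4, 22.2]
ee_rot: [-90.0, -0.0, -78.8]
force: [-2.9, 1.6, 5.7]
gripper_width: 64.8
```

```bash
python3 -m handwheel '[[1,[0,0,0],[0,0,0]],[1,[0,0,0],[0,0,0]],[1,[0,0,0],[0,0,0]],[1,[0,-4,0],[0,0,0]],[1,[0,-15,0],[0,0,0]],[1,[0,-30,0],[0,0,0]],[1,[0,-30,0],[0,0,0]],[1,[0,-20,0],[0,0,0]],[1,[0,-5,0],[0,0,0]],[1,[0,0,0],[0,0,0]]]'
python3 - <<'E'
from ana import *
to(444,-9,115)
s,KM,im=look('wrist','w10')
overlay('w10',s,'o10',[],[(650.9,-197,66,6,(255,0,255)),(650.9,-197,54,33,(0,0,255)),(650.9,-197,32,33,(255,0,0)),(650.9,-197,54,16,(0,255,0))],crop=(220,100,420,250),f=4)
E
```

```text
time_s: 20.92
ee_pos: [650.6, -194.7, 127.2]
ee_rot: [-89.8, -0.1, -78.8]
force: [0.5, -0.1, -0.1]
gripper_width: 91.1
t 20.92 at [ 650.6 -194.7  127.2] [-89.79  -0.12 -78.79] w 91.1 F [ 0.5 -0.1 -0.1]
shift [-222.4   11.1 -166.6] | 278.1 turn [-0.21  0.    0.12]
```

View pics/o10.png

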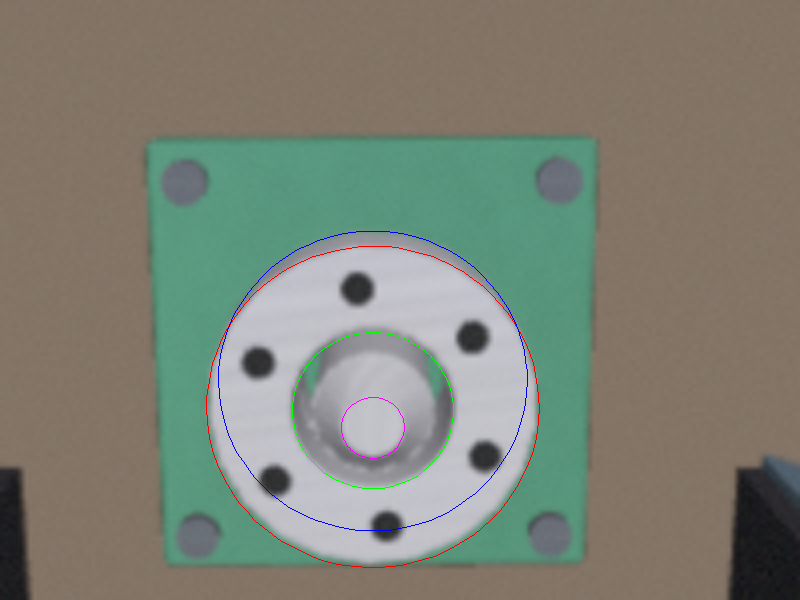

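```bash
python3 -m handwheel '[[1,[-14,0,-10],[0,0,0]],[1,[-28,2,-21],[0,0,0]],[1,[-31,2,-23],[0,0,0]],[1,[-31,2,-23],[0,0,0]],[1,[-31,2,-23],[0,0,0]],[1,[-31,2,-23],[0,0,0]],[1,[-28,1,-21],[0,0,0]],[1,[-18,0,-14],[0,0,0]],[1,[-8,0,-6],[0,0,0]],[1,[-2,0,-2],[0,0,0]]]'
python3 - <<'E'
from rings import *
to(444,-9,-7)
s,KM,im=look('wrist','w11'); ring('w11',s,'cap',(444,-9))
overlay('w11',s,'o11',[],[(444.5,-8.5,26,21,(0,0,255)),(444.5,-8.5,0,21,(255,0,0))],crop=(220,100,420,250),f=4)
E
```

```text
time_s: 21.8
ee_pos: [441.5, -8.0, 113.2]
ee_rot: [-90.2, 0.0, -78.7]
force: [0.2, -0.5, 0.0]
gripper_width: 91.1
t 21.8 at [441.5  -8.  113.2] [-9.016e+01  3.000e-02 -7.870e+01] w 91.1 F [ 0.2 -0.5  0. ]
shift [  1.5 120.2   2.6] | 120.2 turn [ 0.16  0.   -0.03]
cap 0.68 [322.3 195.2] [447.7  -8.3]
```

View pics/o11.png

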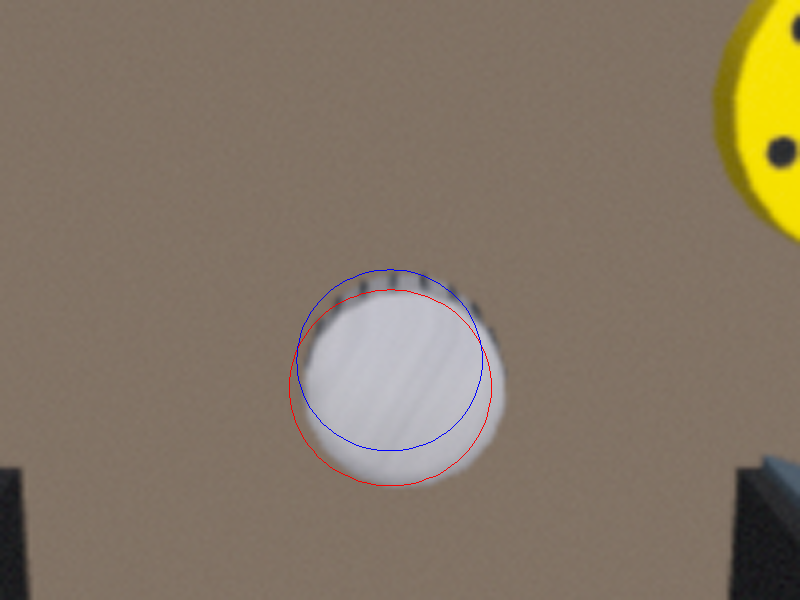

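```bash
python3 -m handwheel '[[1,[1.7,15,5.3],[0,0,0]],[1,[0,30,0],[0,0,0]],[1,[0,30,0],[0,0,0]],[1,[0,22,0],[0,0,0]],[1,[0,14,0],[0,0,0]],[1,[0,8,0],[0,0,0]],[1,[0,4,0],[0,0,0]],[0.7,[0,0,0],[0,0,0]],[0.6,[0,0,0],[0,0,0]],[0.6,[0,0,0],[0,0,0]]]' 40
python3 - <<'E'
from look import *
to(447,-8.6,-10)
look('wrist','w12')
E
```

```text
time_s: 22.73
ee_pos: [450.1, -9.7, -7.9]
ee_rot: [-89.9, -0.0, -78.8]
force: [-0.6, 0.2, -0.5]
gripper_width: 74.3
t 22.73 at [450.1  -9.7  -7.9] [-8.988e+01 -4.000e-02 -7.880e+01] w 74.3 F [-0.6  0.2 -0.5]
shift [-1.7  2.1 -2.8] | 3.9 turn [-0.12  0.    0.04]
```

View pics/w12.png

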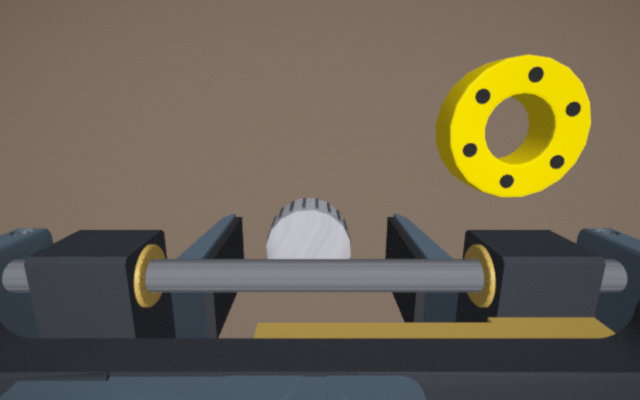

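```bash
python3 -m handwheel '[[0.6,[-1.5,2,-2.8],[0,0,0]],[0.6,[0,0,0],[0,0,0]],[0,[0,0,0],[0,0,0]],[0,[0,0,0],[0,0,0]],[0,[0,0,0],[0,0,0]],[0,[0,0,0],[0,0,0]],[0,[0,0,0],[0,0,0]],[0,[0,0,0],[0,0,0]],[0,[0,0,0],[0,0,0]],[0,[0,0,0],[0,0,0]]]' 40
python3 -c "
from h import *
to(650.3,-197,110)"
```

```text
time_s: 23.62
ee_pos: [446.3, -8.5, -10.5]
ee_rot: [-90.0, -0.0, -78.8]
force: [-0.4, 2.4, 3.7]
gripper_width: 41.0
t 23.62 at [446.3  -8.5 -10.5] [-8.996e+01 -1.000e-02 -7.880e+01] w 41.0 F [-0.4  2.4  3.7]
shift [ 224.5 -120.3  163.6] | 302.7 turn [-0.04  0.    0.01]
```

```bash
python3 -m handwheel '[[0,[0,-10,0],[0,0,0]],[0,[0,-28,0],[0,0,0]],[0,[0,-34,0],[0,0,0]],[0,[10,-26,7],[0,0,0]],[0,[24,-16,17],[0,0,0]],[0,[30,-6,22],[0,0,0]],[0,[31,0,23],[0,0,0]],[0,[31,0,23],[0,0,0]],[0,[31,0,23],[0,0,0]],[0,[28,0,20],[0,0,0]]]'
python3 -m handwheel '[[0,[22,0,16],[0,0,0]],[0,[12,0,9],[0,0,0]],[0,[5,0,3],[0,0,0]],[0,[0,0,0],[0,0,0]],[0,[0,0,0],[0,0,0]],[0,[0,0,0],[0,0,0]],[0,[0,0,0],[0,0,0]],[0,[0,0,0],[0,0,0]],[0,[0,0,0],[0,0,0]],[0,[0,0,0],[0,0,0]]]'
python3 - <<'E'
from ana import *
to(650.3,-197,70)
s,KM,im=look('wrist','w13')
overlay('w13',s,'o13',[(0,-10.5,0.6,21,(255,0,0)),(0,-36.5,0.6,21,(0,0,255))],[(650.9,-197,66,6,(255,0,255)),(650.9,-197,54,33,(0,255,255))])
E
```

```text
time_s: 24.45
ee_pos: [615.1, -165.5, 108.2]
ee_rot: [-90.1, 0.0, -78.8]
force: [0.7, -0.5, -2.2]
gripper_width: 40.9
time_s: 25.28
ee_pos: [649.2, -196.2, 109.7]
ee_rot: [-90.0, -0.0, -78.8]
force: [0.6, 1.3, -2.2]
gripper_width: 40.9
t 25.28 at [ 649.2 -196.2  109.7] [-8.998e+01 -1.000e-02 -7.877e+01] w 40.9 F [ 0.6  1.3 -2.2]
shift [ 0.9 39.7  0.9] | 39.8 turn [-0.02  0.    0.01]
```

View pics/o13.png

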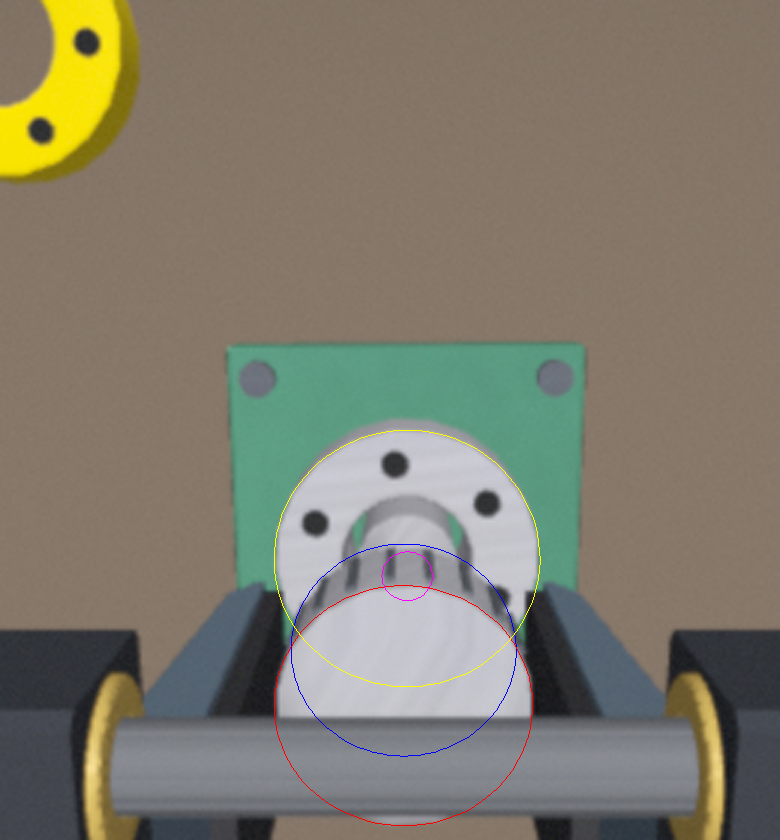

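```bash
python3 -m handwheel '[[0,[0.9,5,0.9],[0,0,0]],[0,[0,12,0],[0,0,0]],[0,[0,14,0],[0,0,0]],[0,[0,10,0],[0,0,0]],[0,[0,5,0],[0,0,0]],[0,[0,2,0],[0,0,0]],[0,[0,0,0],[0,0,0]],[0,[0,0,0],[0,0,0]],[0,[0,0,0],[0,0,0]],[0,[0,0,0],[0,0,0]]]'
python3 - <<'E'
from ana import *
to(650.3,-197.1,45)
s,KM,im=look('wrist','w14')
overlay('w14',s,'o14',[(0,-10.5,0.6,21,(255,0,0)),(0,-36.5,0.6,21,(0,0,255))],[(650.9,-197,66,6,(255,0,255)),(650.9,-197,54,33,(0,255,255))])
for n in ('side','scene'):
    s,KM,im=look(n,n+'14'); c=proj(KM,[[650,-197,50]])[0].astype(int); cv2.imwrite(f'pics/{n}14c.png',cv2.resize(im[c[1]-40:c[1]+40,c[0]-40:c[0]+40],None,fx=6,fy=6,interpolation=2))
cv2.imwrite('pics/c14.png',np.hstack([cv2.resize(cv2.imread(f'pics/{n}14c.png'),(400,400)) for n in ('side','scene')]))
E
```

```text
time_s: 26.17
ee_pos: [650.9, -197.5, 62.1]
ee_rot: [-89.9, -0.0, -78.8]
force: [0.7, 0.2, -2.5]
gripper_width: 40.8
t 26.17 at [ 650.9 -197.5   62.1] [-8.993e+01 -5.000e-02 -7.879e+01] w 40.8 F [ 0.7  0.2 -2.5]
shift [-0.5 17.1 -0.6] | 17.2 turn [-0.07  0.    0.05]
```

View pics/c14.png

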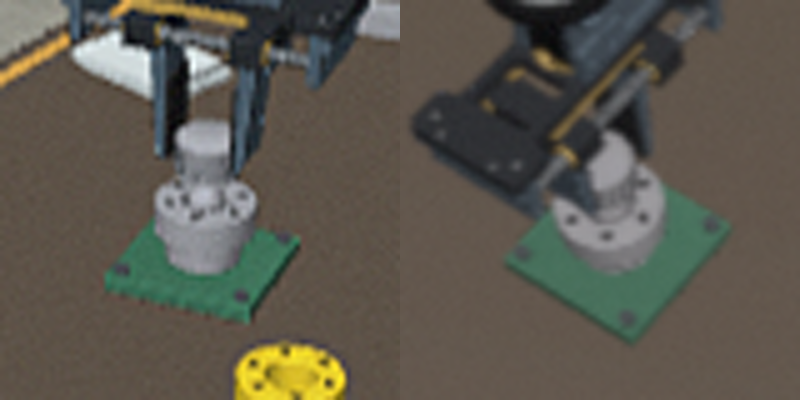

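View pics/o14.png

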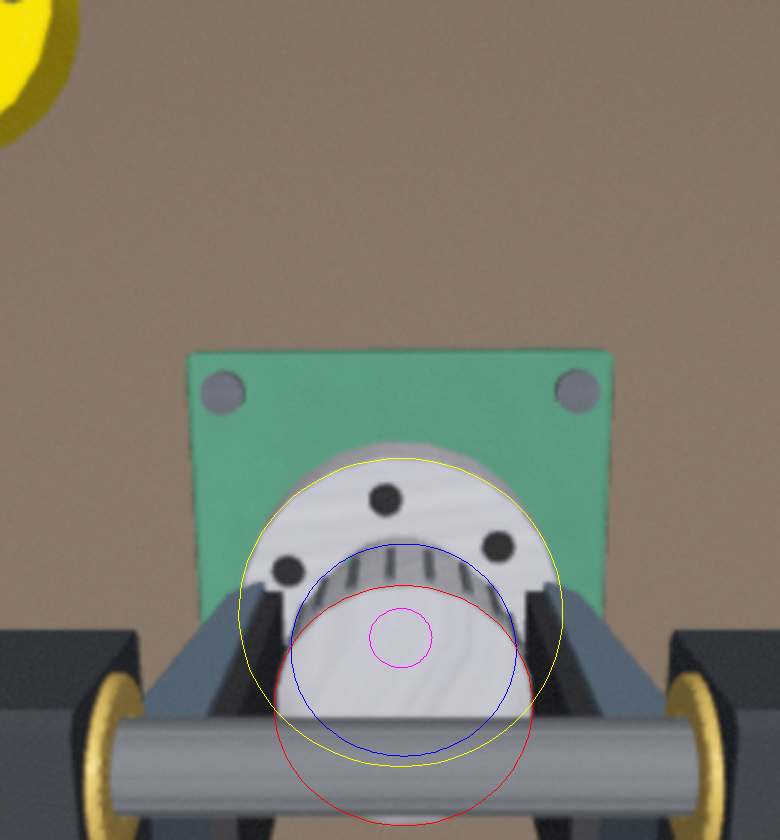

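```bash
python3 -m handwheel '[[0,[-0.5,1,-0.6],[0,0,0]],[0,[0,2,0],[0,0,0]],[0,[0,3,0],[0,0,0]],[0,[0,3,0],[0,0,0]],[0,[0,3,0],[0,0,0]],[0,[0,2,0],[0,0,0]],[0,[0,1,0],[0,0,0]],[0,[0,0,0],[0,0,0]],[0,[0,0,0],[0,0,0]],[0,[0,0,0],[0,0,0]]]'
python3 -m handwheel '[[0,[0,0.6,0],[0,0,0]],[0,[0,0.6,0],[0,0,0]],[0,[0,0.6,0],[0,0,0]],[0,[0,0.5,0],[0,0,0]],[0,[0,0.5,0],[0,0,0]],[0,[0,0,0],[0,0,0]],[0,[0,0,0],[0,0,0]],[0,[0,0,0],[0,0,0]],[0,[0,0,0],[0,0,0]],[0,[0,0,0],[0,0,0]]]'
```

```text
time_s: 27.15
ee_pos: [649.9, -197.0, 46.5]
ee_rot: [-90.0, -0.0, -78.8]
force: [-0.0, 0.2, -2.3]
gripper_width: 40.3
time_s: 27.98
ee_pos: [649.8, -197.0, 43.6]
ee_rot: [-90.0, -0.0, -78.8]
force: [-0.4, 0.3, -1.0]
gripper_width: 40.5
```

```bash
python3 -m handwheel '[[0,[0,0.3,0],[0,0,0]],[0,[0,0.3,0],[0,0,0]],[0,[0,0.3,0],[0,0,0]],[0,[0,0,0],[0,0,0]],[0,[0,0,0],[0,0,0]],[0,[0,0,0],[0,0,0]],[0,[0,0,0],[0,0,0]],[0,[0,0,0],[0,0,0]],[0,[0,0,0],[0,0,0]],[0,[0,0,0],[0,0,0]]]'
```

```text
time_s: 28.82
ee_pos: [649.8, -197.0, 43.6]
ee_rot: [-90.0, -0.0, -78.8]
force: [-2.8, 1.1, 5.0]
gripper_width: 40.8
```

```bash
python3 -m handwheel '[[1,[0,0,0],[0,0,0]],[1,[0,0,0],[0,0,0]],[1,[0,0,0],[0,0,0]],[1,[0,-4,0],[0,0,0]],[1,[0,-15,0],[0,0,0]],[1,[0,-25,0],[0,0,0]],[1,[0,-25,0],[0,0,0]],[1,[0,-15,0],[0,0,0]],[1,[0,-4,0],[0,0,0]],[1,[0,0,0],[0,0,0]]]'
python3 - <<'E'
from ana import *
to(419.4,-180.5,125)
s,KM,im=look('wrist','w15')
overlay('w15',s,'o15',[],[(650.9,-197,80,21,(255,0,255)),(650.9,-197,54,33,(0,0,255)),(650.9,-197,54,21,(0,255,0))],crop=(220,100,420,250),f=4)
E
```

```text
time_s: 29.65
ee_pos: [650.6, -197.2, 132.1]
ee_rot: [-89.8, -0.1, -78.8]
force: [0.1, -0.7, 0.7]
gripper_width: 91.1
t 29.65 at [ 650.6 -197.2  132.1] [-89.85  -0.09 -78.79] w 91.1 F [ 0.1 -0.7  0.7]
shift [ -61.4    6.4 -223.6] | 231.9 turn [-0.15  0.    0.09]
```

View pics/o15.png

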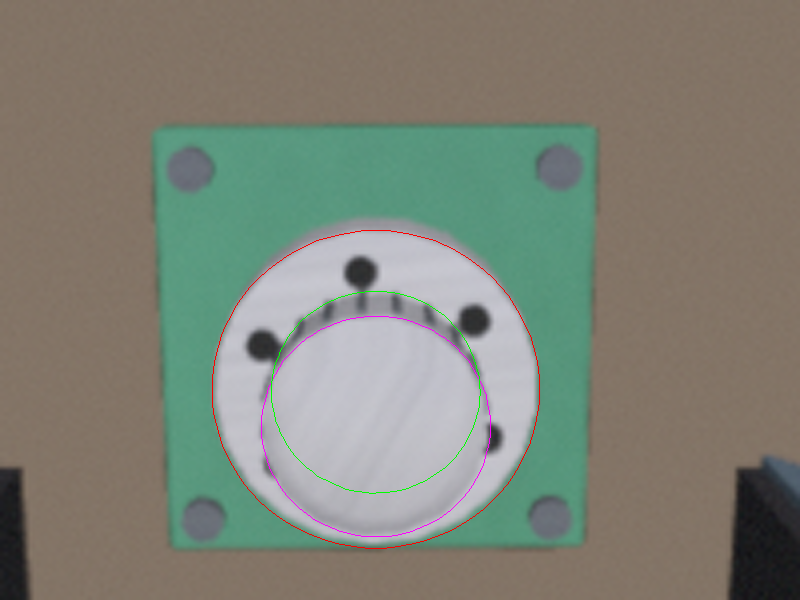

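The cap and disc match the model at seated height: the cap rim circle at z = 80 and the disc top at z = 54. Next is the roller.

```bash
python3 -m handwheel '[[1,[-4,0,-14],[0,0,0]],[1,[-8,0,-29],[0,0,0]],[1,[-9,1,-33],[0,0,0]],[1,[-9,1,-34],[0,0,0]],[1,[-9,2,-34],[0,0,0]],[1,[-9,1,-32],[0,0,0]],[1,[-7,1,-25],[0,0,0]],[1,[-4,0,-15],[0,0,0]],[1,[-2,0,-6],[0,0,0]],[1,[0,0,0],[0,0,0]]]'
python3 - <<'E'
from rings import *
to(419.4,-180.5,0)
s,KM,im=look('wrist','w16'); ring('w16',s,'roller',(419,-180))
overlay('w16',s,'o16',[],[(420,-180.5,36,19,(0,0,255)),(420,-180.5,0,19,(255,0,0)),(420,-180.5,36,11,(0,255,0))],crop=(220,100,420,250),f=4)
E
```

```text
time_s: 30.53
ee_pos: [418.4, -179.8, 123.8]
ee_rot: [-90.1, 0.1, -78.8]
force: [-0.4, 0.2, -0.6]
gripper_width: 90.9
t 30.53 at [ 418.4 -179.8  123.8] [-9.011e+01  8.000e-02 -7.883e+01] w 90.9 F [-0.4  0.2 -0.6]
shift [  1.1 123.8   1.1] | 123.8 turn [ 0.11  0.   -0.08]
roller 0.83 [312.2 203.2] [ 422.3 -182.4]
```

View pics/o16.png

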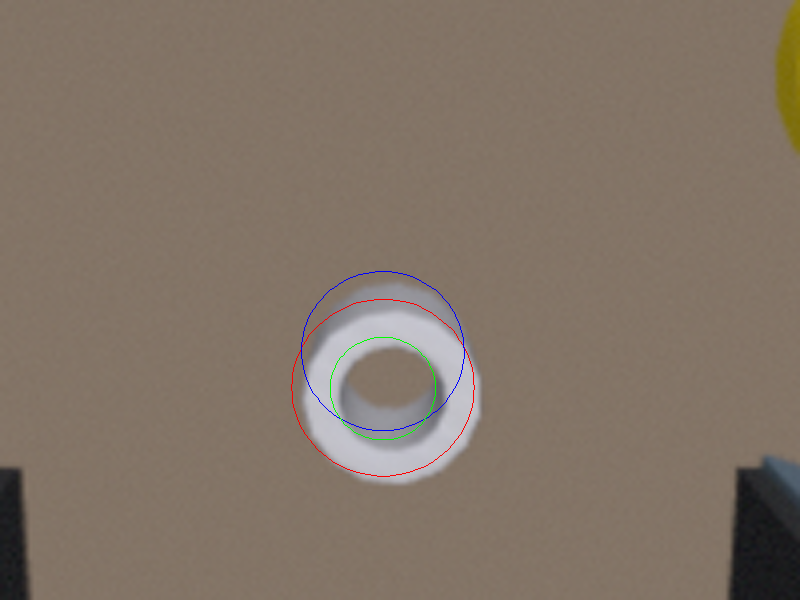

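```bash
python3 -m handwheel '[[1,[3,15,2.7],[0,0,0]],[1,[0,30,0],[0,0,0]],[1,[0,30,0],[0,0,0]],[1,[0,22,0],[0,0,0]],[1,[0,14,0],[0,0,0]],[1,[0,9,0],[0,0,0]],[1,[0,5,0],[0,0,0]],[0.7,[0,2,0],[0,0,0]],[0.6,[0,0,0],[0,0,0]],[0.6,[0,0,0],[0,0,0]]]' 40
python3 - <<'E'
from ana import *
to(421.7,-182.3,-6)
s,KM,im=look('wrist','w17')
overlay('w17',s,'o17',[],[(422.3,-182.4,36,19,(0,0,255)),(422.3,-182.4,0,19,(255,0,0)),(422.3,-182.4,36,11,(0,255,0))],crop=(220,150,420,300),f=4)
E
```

```text
time_s: 31.47
ee_pos: [424.3, -183.0, -1.7]
ee_rot: [-89.9, -0.1, -78.8]
force: [0.3, -0.4, -0.1]
gripper_width: 74.1
t 31.47 at [ 424.3 -183.    -1.7] [-8.992e+01 -6.000e-02 -7.878e+01] w 74.1 F [ 0.3 -0.4 -0.1]
shift [-1.2  4.3 -2.4] | 5.1 turn [-0.08  0.    0.06]
```

View pics/o17.png

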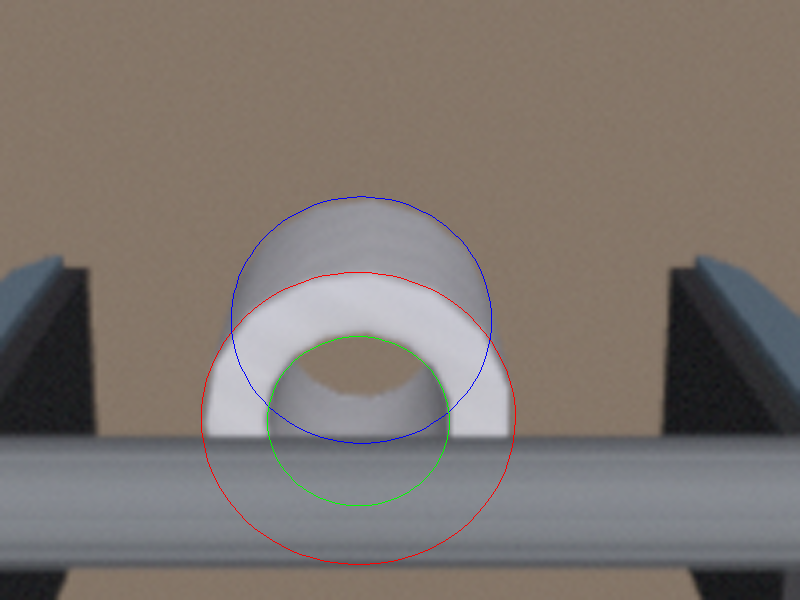

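```bash
python3 -m handwheel '[[0.6,[-1.2,3,-2.4],[0,0,0]],[0.6,[0,0,0],[0,0,0]],[0,[0,0,0],[0,0,0]],[0,[0,0,0],[0,0,0]],[0,[0,0,0],[0,0,0]],[0,[0,0,0],[0,0,0]],[0,[0,0,0],[0,0,0]],[0,[0,0,0],[0,0,0]],[0,[0,0,0],[0,0,0]],[0,[0,0,0],[0,0,0]]]' 40
python3 -c "
from h import *
to(618+10,203-50,110)"
```

```text
time_s: 32.35
ee_pos: [421.1, -182.1, -5.1]
ee_rot: [-90.0, -0.0, -78.8]
force: [0.3, 0.9, 2.9]
gripper_width: 37.0
t 32.35 at [ 421.1 -182.1   -5.1] [-8.997e+01 -3.000e-02 -7.879e+01] w 37.0 F [0.3 0.9 2.9]
shift [-288.4 -115.1  268.2] | 410.3 turn [-0.03  0.    0.03]
```

```bash
python3 -m handwheel '[[0,[0,-10,0],[0,0,0]],[0,[0,-28,0],[0,0,0]],[0,[0,-34,0],[0,0,0]],[0,[-8,-24,7],[0,0,0]],[0,[-20,-14,19],[0,0,0]],[0,[-26,-5,24],[0,0,0]],[0,[-28,0,26],[0,0,0]],[0,[-28,0,26],[0,0,0]],[0,[-28,0,26],[0,0,0]],[0,[-28,0,26],[0,0,0]]]'
python3 -m handwheel '[[0,[-28,0,26],[0,0,0]],[0,[-28,0,26],[0,0,0]],[0,[-26,0,24],[0,0,0]],[0,[-20,0,19],[0,0,0]],[0,[-13,0,12],[0,0,0]],[0,[-6,0,6],[0,0,0]],[0,[-1,0,1],[0,0,0]],[0,[0,0,0],[0,0,0]],[0,[0,0,0],[0,0,0]],[0,[0,0,0],[0,0,0]]]'
python3 - <<'E'
from ana import *
to(618,203,80)
s,KM,im=look('wrist','w18')
print([proj(KM,[[618,203,58]])[0].round(1)])
x,e=fitbase([(KM,cv2.morphologyEx(basemask(im,KM,(618,203),110),cv2.MORPH_CLOSE,np.ones((31,31))))],35,(618,203)); print(x,e)
overlay('w18',s,'o18',[(0,-5,0.6,19,(255,0,0)),(0,-41,0.6,19,(0,0,255)),(0,-41,0.6,11,(0,255,0))],[(618,203,58,1,(255,0,255))])
E
```

```text
time_s: 33.18
ee_pos: [539.4, 12.5, 108.9]
ee_rot: [-90.1, 0.0, -78.8]
force: [0.7, -1.0, -2.1]
gripper_width: 37.4
time_s: 34.02
ee_pos: [626.9, 151.3, 109.6]
ee_rot: [-90.1, -0.0, -78.9]
force: [0.1, 0.1, -1.3]
gripper_width: 37.6
t 34.02 at [626.9 151.3 109.6] [-9.005e+01 -3.000e-02 -7.886e+01] w 37.6 F [ 0.1  0.1 -1.3]
shift [-52.5  29.6   1.2] | 60.3 turn [ 0.05 -0.    0.03]
[array([314.9, 134.5])]
[619.7806842  203.53585001  75.24281504] 320.75
```

View pics/o18.png

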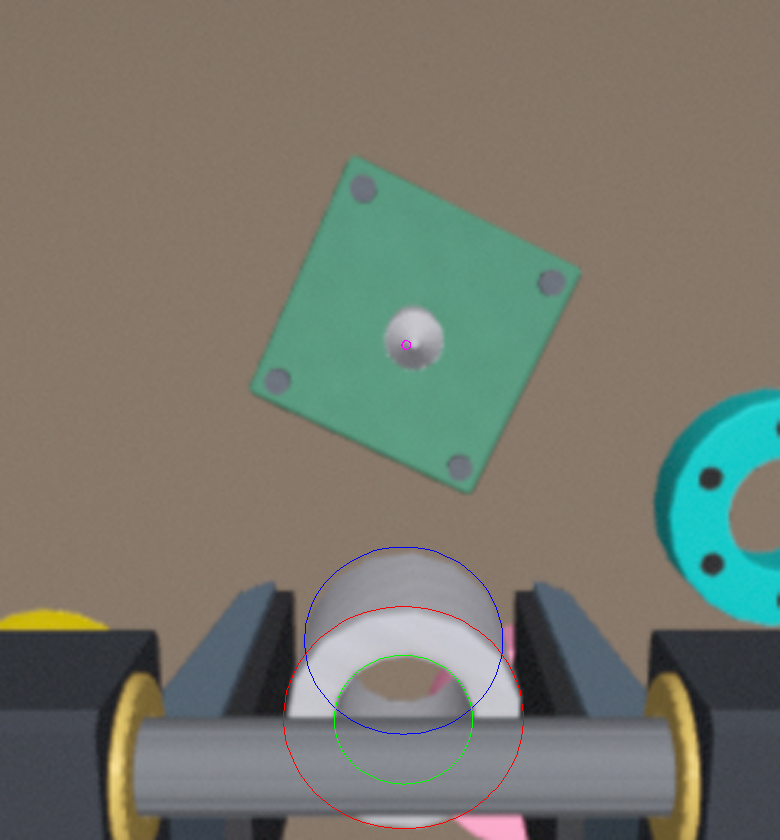

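```bash
python3 -m handwheel '[[0,[-12,0,1],[0,0,0]],[0,[-22,0,1],[0,0,0]],[0,[-14,4,0.6],[0,0,0]],[0,[-5.5,10,0],[0,0,0]],[0,[0,13,0],[0,0,0]],[0,[0,12,0],[0,0,0]],[0,[0,6,0],[0,0,0]],[0,[0,3,0],[0,0,0]],[0,[0,0,0],[0,0,0]],[0,[0,0,0],[0,0,0]]]'
python3 - <<'E'
from ana import *
to(619.1,204.3,14)
s,KM,im=look('wrist','w19')
overlay('w19',s,'o19',[(.9,-5,0.6,19,(255,0,0)),(.9,-41,0.6,19,(0,0,255)),(.9,-41,0.6,11,(0,255,0))],[(619.9,203.5,58,1,(255,0,255)),(619.9,203.5,48,7,(255,0,255))])
for n in ('side','scene'):
    s,KM,im=look(n,n+'19'); c=proj(KM,[[619,203,50]])[0].astype(int); cv2.imwrite(f'pics/{n}19c.png',cv2.resize(im[c[1]-40:c[1]+40,c[0]-40:c[0]+40],None,fx=6,fy=6,interpolation=2))
cv2.imwrite('pics/c19.png',np.hstack([cv2.resize(cv2.imread(f'pics/{n}19c.png'),(400,400)) for n in ('side','scene')]))
E
```

```text
time_s: 34.9
ee_pos: [620.1, 205.4, 61.7]
ee_rot: [-90.0, -0.0, -78.8]
force: [0.6, 0.7, -1.7]
gripper_width: 37.1
t 34.9 at [620.1 205.4  61.7] [-8.998e+01 -1.000e-02 -7.881e+01] w 37.1 F [ 0.6  0.7 -1.7]
shift [ 0.9 47.7 -1.2] | 47.7 turn [-0.02  0.    0.01]
```

View pics/o19.png

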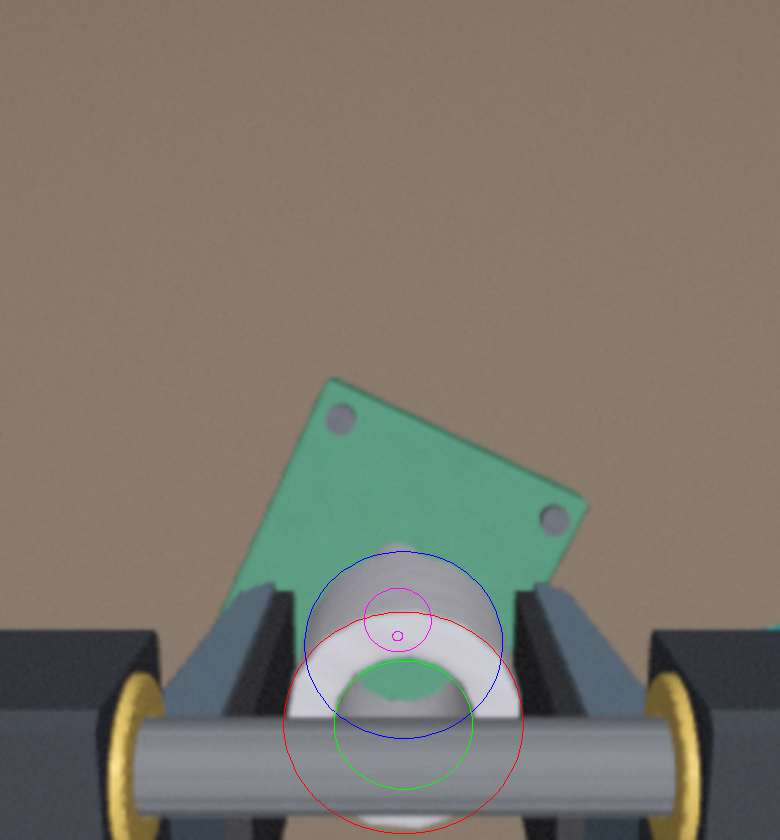

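View pics/c19.png

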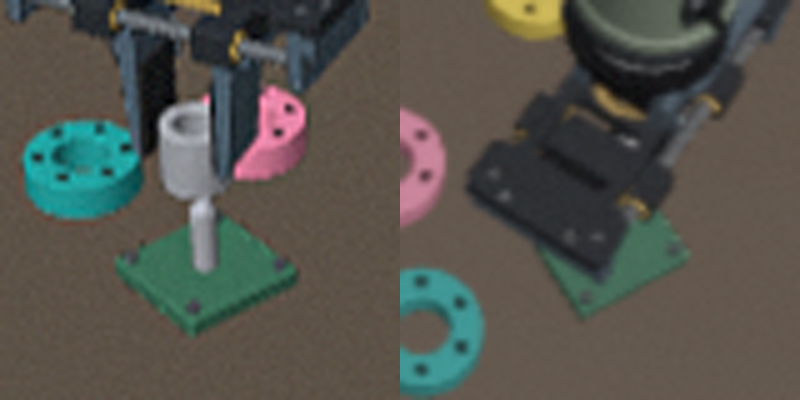

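```bash
python3 -m handwheel '[[0,[0.9,0,-1.2],[0,0,0]],[0,[0,3,0],[0,0,0]],[0,[0,6,0],[0,0,0]],[0,[0,8,0],[0,0,0]],[0,[0,10,0],[0,0,0]],[0,[0,9,0],[0,0,0]],[0,[0,6,0],[0,0,0]],[0,[0,3,0],[0,0,0]],[0,[0,1,0],[0,0,0]],[0,[0,0,0],[0,0,0]]]'
python3 -m handwheel '[[0,[0,1.5,0],[0,0,0]],[0,[0,1.5,0],[0,0,0]],[0,[0,1,0],[0,0,0]],[0,[0,1,0],[0,0,0]],[0,[0,0.6,0],[0,0,0]],[0,[0,0.5,0],[0,0,0]],[0,[0,0.4,0],[0,0,0]],[0,[0,0,0],[0,0,0]],[0,[0,0,0],[0,0,0]],[0,[0,0,0],[0,0,0]]]'
```

```text
time_s: 35.88
ee_pos: [618.8, 204.5, 15.2]
ee_rot: [-90.0, -0.0, -78.8]
force: [0.1, 0.5, -1.8]
gripper_width: 37.1
time_s: 36.72
ee_pos: [618.9, 204.5, 9.2]
ee_rot: [-90.0, -0.0, -78.8]
force: [-0.4, -0.1, -2.1]
gripper_width: 37.3
```

```bash
python3 -m handwheel '[[0,[0,0.5,0],[0,0,0]],[0,[0,0.5,0],[0,0,0]],[0,[0,0.4,0],[0,0,0]],[0,[0,0.3,0],[0,0,0]],[0,[0,0.3,0],[0,0,0]],[0,[0,0,0],[0,0,0]],[0,[0,0,0],[0,0,0]],[0,[0,0,0],[0,0,0]],[0,[0,0,0],[0,0,0]],[0,[0,0,0],[0,0,0]]]'
```

```text
time_s: 37.55
ee_pos: [618.8, 204.5, 7.1]
ee_rot: [-90.0, -0.0, -78.8]
force: [0.2, 0.1, -1.4]
gripper_width: 37.5
```

```bash
python3 -m handwheel '[[0,[0,0.4,0],[0,0,0]],[0,[0,0.4,0],[0,0,0]],[0,[0,0.3,0],[0,0,0]],[0,[0,0,0],[0,0,0]],[0,[0,0,0],[0,0,0]],[0,[0,0,0],[0,0,0]],[0,[0,0,0],[0,0,0]],[0,[0,0,0],[0,0,0]],[0,[0,0,0],[0,0,0]],[0,[0,0,0],[0,0,0]]]'
```

```text
time_s: 38.38
ee_pos: [619.0, 204.5, 6.9]
ee_rot: [-90.0, -0.0, -78.8]
force: [-2.9, -0.7, 6.1]
gripper_width: 36.9
```

```bash
python3 -m handwheel '[[0.75,[0,0,0],[0,0,0]],[0.75,[0,0,0],[0,0,0]],[0.75,[0,0,0],[0,0,0]],[0.75,[0,-4,0],[0,0,0]],[0.75,[0,-15,0],[0,0,0]],[0.75,[0,-30,0],[0,0,0]],[0.75,[0,-35,0],[0,0,0]],[0.75,[0,-30,0],[0,0,0]],[0.75,[0,-15,0],[0,0,0]],[0.75,[0,-4,0],[0,0,0]]]'
python3 - <<'E'
from ana import *
to(619,204,150)
s,KM,im=look('wrist','w20')
overlay('w20',s,'o20',[],[(619.9,203.5,48,19,(0,0,255)),(619.9,203.5,12,19,(255,0,0)),(619.9,203.5,58,1,(255,0,255))],crop=(220,100,420,250),f=4)
tiles=[]
for n in ('side','scene'):
    s,KM,im=look(n,n+'20')
    for p,k in (((650,-197,40),0),((619,203,40),1)):
        c=proj(KM,[p])[0].astype(int); t=cv2.resize(im[c[1]-35:c[1]+35,c[0]-45:c[0]+45],(400,300),interpolation=2)
        tiles.append(t)
cv2.imwrite('pics/c20.png',np.vstack([np.hstack(tiles[:2]),np.hstack(tiles[2:])]))
E
```

```text
time_s: 39.22
ee_pos: [621.0, 205.2, 143.2]
ee_rot: [-89.6, 0.0, -78.8]
force: [0.0, 0.3, -0.2]
gripper_width: 68.5
t 39.22 at [621.  205.2 143.2] [-8.957e+01  4.000e-02 -7.879e+01] w 68.5 F [ 0.   0.3 -0.2]
shift [ 0.8 -6.8 -2.1] | 7.2 turn [-0.43 -0.   -0.04]
```

View pics/o20.png

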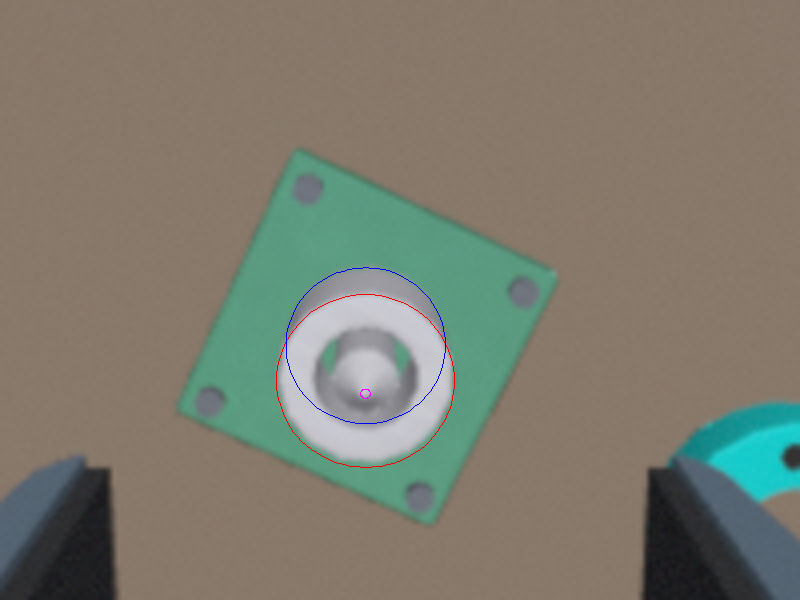

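View pics/c20.png

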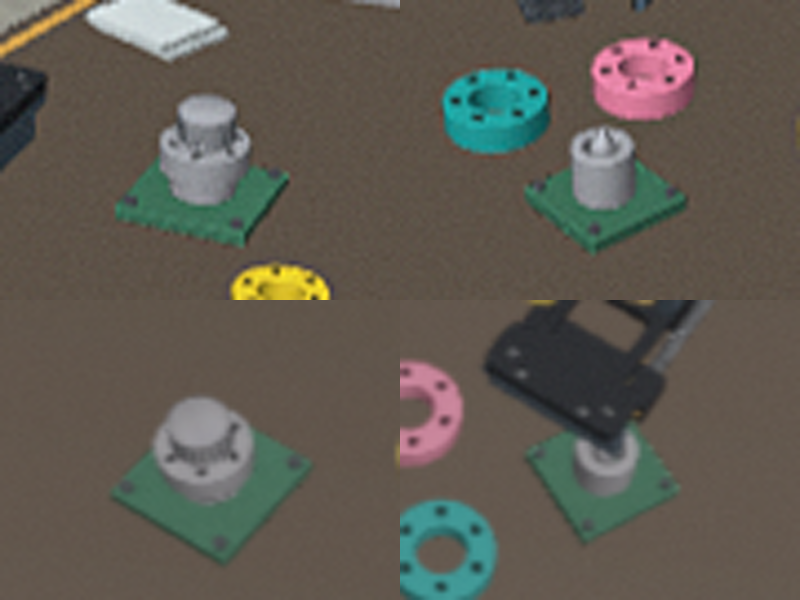

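Everything looks seated. Before handing in, I'll check the bystanders against the first pictures.

```bash
python3 - <<'E'
from look import *
a,b=cv2.imread('pics/scene0.png'),cv2.imread('pics/scene20.png')
d=cv2.absdiff(a,b).max(2)
print('wrench diff',(d[90:140,240:292]>40).sum(),'rod diff',(d[252:300,440:495]>40).sum())
s=env.state(); print(s['time_s'],s['ee_pos'].round(1),s['force'].round(1))
print(env.job_done())
E
```

```text
wrench diff 0 rod diff 0
39.3667 [618.3 204.3 138.1] [ 0.8  0.2 -0.9]
the job is handed in; nothing more can be done
None
```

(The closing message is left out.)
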